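# Hang the pail by its bail on the double hook

### The arm

A 6-joint arm with a two-finger parallel gripper is mounted at the origin on a cart in front of the work surface, level with it; the furniture and walls round the work are solid. World frame = base frame: x ahead of the robot, y to its left, z up, the work surface at z = 0. Lengths are in m, angles in rad, forces in N, time in s.
With the tool pointing down it reaches from about 0.4 to 0.825 m from the base axis. Payload 7 kg.
Tool frame: the origin (TCP) lies at the very end of the fingers, on their centre line; the grasp point (between the pads) lies 19 mm behind it; z points along the fingers, y is the line along which they close (so a half turn about z gives the same grasp; the last joint's range is limited). The gripper opens to 88 mm and grips with 3 to 60 N. Pads are 19 mm wide; open, the fingers measure 130 mm over their backs; the gripper's body (78 mm by 193 mm) begins 47 mm behind the grasp point.
Start: joints at [-1.019, 0.359, 0.012, 0, -1.224, -0.288], TCP at [0.176, -0.652, 0.227] pointing down, gripper open.
Joint ranges: [-3.07, 3.07], [-1.43, 2.12], [-1.02, 1.25], [-3.03, 1.67], [-3.05, -0], [-3.03, 3.03]. Speed limits (rad/s): [2.39, 2.39, 3.01, 3.14, 3.14, 3.14].

### API

Orientations are given as a unit quaternion [w, x, y, z].
In Python, from plant import r gives the robot as it stands. The module is installed in compiled form; this text tells all that it offers.
- The arm moves only by the tool apply_moves, never from a script. Its argument "increments" is a list that holds one entry, the list of rows, each a list of 7 numbers: the turn, a rotation vector about the world's x, y, z in units of 6 degrees (1.0 is 6 degrees), then the shift along the world's x, y, z in units of 25 mm (1.0 is 25 mm), then the opening, from 0 (shut) to 1 (fully open). A call has 1 to 12 rows; each row is the pose to reach, as a shift and turn from the pose commanded when the call began; what a row does not reach only later rows make up. A row lasts 1/10 s, in which the tool goes at most 50 mm and 8.59 degrees, less where a joint would pass 70% of its speed; a pose out of reach is approached as far as the arm can. A call with a gripper value outside its range is refused whole. The fingers move at their own pace and stop on an object; "squeeze" is the grip in N (left out, the last holds). Time passes only in rows, so rows that repeat a pose let the fingers close. It gives the time, the measured TCP pose, the force, the opening and the grip force at its end, in the units of the state.
- r.get_obs(): the state, without advancing time (a new reading comes with each control period).
- r.read_camera(name): name is "scene" or "top" or "wrist"; returns a dict with "img" (480x640x3 uint8, red, green, blue), "range_z" (480x640 float32, m along the optical axis (not along the pixel's ray), 0 where there is no reading), "vfov" (degrees; the focal length in pixels is half the picture's height over the tangent of half this angle, whatever the lens; pixels are square), "cx", "cy" (the principal point, pixels), "dist_coeffs" ([k1, k2, p1, p2, k3] as OpenCV has them; the pictures are not rectified), "world_from_camera" (4x4, takes a point from camera to world coordinates); the wrist camera has in their place "mount" (4x4, takes a point from camera to tool coordinates, whose origin is the TCP and whose axes are the flange's). Camera axes: x right, y up, looking along -z (the intrinsics and any distortion apply to the point x, -y, -z); pixel columns grow to the right and rows downward; lengths in m; the calibration is good to about 2 mm. A picture is of the moment at which its call begins: read the wrist's pose just before it.
- r.finish_job(): hands the job in; it is judged then, once.
Trained networks look in a picture, given as the dict that the camera call returned (one of the last four; its "shot" number tells which), for a name from the list of things; names that differ only in an ending like _2 or _b are one class to them, and where a whole thing is asked for, a point or a joint stands for the part that bears it (a point fixed in the world has none). Each returns a list of dicts, best first, with "p" (0 to 1); they miss things now and then, are a little off and sometimes report something else, mostly with a low value. They report only what shows in the picture. A call takes as long as a camera call.
- r.regions_of(picture, thing): "region" (480x640 bool, what is visible of it) and "at" ([column, row] in pixels, amid what is visible of it).
The state is a dict: "clock": time; "joint_pos": joint angles; "qd": joint speeds; "joint_torque": joint torques, N m; "position": TCP position; "tcp_rot": TCP orientation; "contact_force": force on the tool from outside, world axes, zero at the start; "torque": the same for the moment, N m; "opening": finger opening in m; "gripper_force": force on a finger pad.
Only numpy, scipy, OpenCV 4.12 (cv2) and the standard library are available. Lean on these libraries where they do the work, as an engineer would, in place of code of your own. Each camera call takes 0.05 s, during which the arm holds its last target. There are 200 camera calls.

### The job

The small metal pail's wire bail is folded down: lift it upright with a fingertip without shoving the pail along the bench, then pick the pail up by the bail and hang it on the double hook. The bail goes down behind the curled tips and is drawn forward, under the tips, down into the notch of both prongs; feel for it gently and let go only once the hook carries it. Leave the other things on the bench where they are.

Things in the scene. Friction and masses are not known exactly. Their poses are not given: they have to be found in the camera images.
- pail_center (a point): Loose open metal pail: 80 mm high, 104 mm wide at the foot, 124 mm at the rim, 0.3 to 0.5 kg. The point is on its axis, half-way up (40 mm over its foot). Own z up; own y is the bail's hinge line; the folded bail lies on the -x side. The hinge line is 76 mm over the foot, 36 mm above this point.
- bail_grip (a point): Middle of the round wooden sleeve (12 mm thick, 36 mm long, along own y) on the straight top of the bail, a U of 6 mm wire, 134 mm wide, its top 82 mm from the hinge line. Own z points from hinge line to sleeve: up when upright. Folded, the sleeve is some 70 to 85 mm over the bench with only some 15 mm to the pail's wall: lift it from beneath, fingertips leaning in under it.
- bail_wire (a joint): Angle of the bail in rad: 0 = upright, negative = folded towards the pail's -x side (about -1.55 at the start), end stops at -1.7 and +0.3. The hinge is stiff (about 0.05 N m): the bail stays where it is left.
- hook_stand: Double hook on a fixed post (top 238 mm up, front face x = +103 mm). Origin: bench height, straight under the middle of the notch, midway between the prongs. Own -x is the front, where the prongs point; y runs across them. Two like prongs of 8 mm round bar at y = -30 and +30 mm, 52 mm free between them. More than 22 N between pail and hook is rough.
- hook_way_in (a point): Point on the stand's centre line, 28 mm behind the origin (stand x = +28 mm), at bench height: the bail comes down above it onto the level shoulder (stand x = +22 to +90 mm), missing the tips; keep in front of +40 (post). Bring the pail in from the front, bail 251 mm up: the tips then pass between bail and rim. The prongs' height is clamped anywhere in a 24 mm range, NOT measured: top of shoulder 202 to 226 mm over the bench.
- hook_notch_foot (a point): Same point as the stand's origin, under the notch. Forward of the shoulder each prong slopes down 12 mm between stand x = +22 and +9 mm, has a level notch floor from +9 to -9 mm, then rises as a front stop (bar centre at x = -18) to a tip curled back over the notch to x = -1, its top 28 mm above the notch floor; 19 mm free between floor and tip, so the bail slips under.
- pail: The pail itself; origin is in the middle of the underside of its foot, axes as for its centre point.
- wax_tin: Bystander, to be left alone: low round tin, 70 mm wide, 63 mm high; origin in the middle of its underside, z up.
- tape_measure: Bystander, to be left alone: tape measure, 34 x 80 x 68 mm; origin in the middle of its underside, z up.
- marker: Bystander, to be left alone: felt marker lying down, 130 x 18 x 20 mm; origin in the middle of its underside, z up.
- sanding_block: Bystander, to be left alone: brown sanding block, 63 x 111 x 32 mm; origin in the middle of its underside, z up.

How it is judged:
By the outcome, as a careful person would: the job done as asked, in the order asked, and still so for the second after the job is handed in, with the robot touching nothing.
It also fails if it takes over 72 s, if anything falls off the work surface, if the arm or the gripper's body presses on something with over 40 N, if the wrist force passes 120 N, or if a joint passes its speed limit or range.

## Working session

There is one attempt and no reset: what is moved stays moved. The work goes in short steps, Python scripts to look and compute and a tool call to move; the robot and the scene stay as the last step left them, time stands still between calls to the robot, and variables do not carry over. Pictures are saved under pics/ and viewed, at most 10 in all, crops included, and the job is handed in when it is done.

Besides the shell and the picture viewer there is one more tool, called after ">>>" by a JSON object that holds its "method" and its "body", one argument or row to a line. apply_moves: Moves the arm, as the interface text tells. Its arguments: {"type":"object","properties":{"increments":{"type":"array","items":{"type":"array","items":{"type":"array","items":{"type":"number"}}}},"squeeze":{"type":"number"}},"required":["increments"]}

```bash
mkdir -p pics; cat > h.py <<'E'
import numpy as np, cv2
from scipy.spatial.transform import Rotation as R
from plant import r
def wfc(p, obs=None):
    if "world_from_camera" in p: return np.array(p["world_from_camera"])
    q=np.array(obs["tcp_rot"]); T=np.eye(4)
    T[:3,:3]=R.from_quat(q[[1,2,3,0]]).as_matrix(); T[:3,3]=obs["position"]
    return T@np.array(p["mount"])
def cloud(p, obs=None):
    f=240/np.tan(np.radians(p["vfov"])/2)
    K=np.array([[f,0,p["cx"]],[0,f,p["cy"]],[0,0,1]])
    u,v=np.meshgrid(np.arange(640.),np.arange(480.))
    n=cv2.undistortPoints(np.stack([u,v],-1).reshape(-1,1,2),K,np.array(p["dist_coeffs"])).reshape(480,640,2)
    d=p["range_z"]; c=np.stack([n[...,0]*d,-n[...,1]*d,-d,np.ones_like(d)],-1)
    w=c@wfc(p,obs).T; w=w[...,:3]; w[d==0]=np.nan
    return w
def save(p,name): cv2.imwrite("pics/"+name+".png",p["img"][...,::-1])
E
python3 - <<'E'
from h import *
o=r.get_obs(); print(o)
for n in ("scene","top"):
    p=r.read_camera(n); save(p,n); w=cloud(p); np.save(n+".npy",w)
    for t in ("pail","bail_grip","bail_wire","hook_stand","wax_tin","tape_measure","marker","sanding_block"):
        for k in r.regions_of(p,t)[:2]:
            m=k["region"]; print(n,t,round(k["p"],2),np.round(k["at"]),m.sum(),np.round(np.nanmedian(w[m],0),3),np.round(np.nanpercentile(w[m],3,axis=0),3),np.round(np.nanpercentile(w[m],97,axis=0),3))
E
```

```text
{'clock': 0.0, 'joint_pos': array([-1.01888964e+00,  3.59407840e-01,  1.10594929e-02, -3.38262764e-04,
       -1.22411618e+00, -2.88073793e-01]), 'qd': array([ 0.00011238,  0.00047471, -0.00089698,  0.00123567,  0.00012005,
        0.00028972]), 'joint_torque': array([ 7.59967352e-04, -5.82717168e+01,  2.93048912e+01,  6.99686229e+00,
        6.63730607e-03, -1.76099911e-04]), 'position': array([ 0.17585057, -0.65117957,  0.22561157]), 'tcp_rot': array([-1.94905414e-04, -1.31477034e-01,  9.91318853e-01,  8.26453839e-04]), 'contact_force': array([-0.87211943,  0.35892475,  0.95123057]), 'torque': array([ 0.03517098, -0.0120016 ,  0.00563561]), 'gripper_force': 0.0, 'opening': 0.08784033051714682}
scene pail 0.96 [345. 221.] 1385 [ 0.58  -0.155  0.046] [ 0.515 -0.209  0.   ] [ 0.635 -0.092  0.081]
scene bail_grip 0.43 [367. 222.] 67 [ 0.497 -0.155  0.072] [ 0.484 -0.191  0.065] [ 0.52  -0.097  0.078]
scene bail_grip 0.42 [362. 284.] 348 [0.36  0.027 0.043] [0.342 0.008 0.007] [0.399 0.045 0.066]
scene bail_wire 0.56 [370. 225.] 74 [ 0.495 -0.166  0.071] [ 0.482 -0.235  0.065] [ 0.526 -
[... 932 characters left out ...]

top bail_wire 0.7 [402. 247.] 270 [ 0.506 -0.177  0.074] [ 0.484 -0.235  0.003] [ 0.579 -0.096  0.079]
top hook_stand 0.71 [259. 186.] 3260 [0.67  0.179 0.012] [0.578 0.12  0.004] [0.738 0.228 0.237]
top wax_tin 0.62 [324. 207.] 634 [0.605 0.008 0.06 ] [ 0.573 -0.022  0.035] [0.637 0.036 0.066]
top tape_measure 0.73 [324. 300.] 454 [0.375 0.013 0.052] [ 0.342 -0.014 -0.003] [0.411 0.043 0.069]
top marker 0.74 [390. 223.] 2382 [ 0.579 -0.163  0.011] [ 0.496 -0.228  0.001] [ 0.635 -0.099  0.082]
top marker 0.54 [477. 251.] 360 [ 0.492 -0.386  0.016] [ 0.451 -0.434 -0.   ] [ 0.531 -0.337  0.021]
top sanding_block 0.75 [170. 246.] 1167 [0.508 0.417 0.032] [0.457 0.379 0.001] [0.561 0.46  0.037]
```

```bash
python3 - <<'E'
import cv2,numpy as np
a=cv2.imread("pics/scene.png")[150:380,180:440]; b=cv2.imread("pics/top.png")[130:330,220:460]
a=cv2.resize(a,(400,354),interpolation=3);b=cv2.resize(b,(400,334),interpolation=3)
o=np.zeros((360,800,3),np.uint8);o[:354,:400]=a;o[:334,400:]=b
cv2.imwrite("pics/ab.png",o)
w=np.load("top.npy"); p=w.reshape(-1,3)
def sel(xl,xh,yl,yh,zl,zh): 
    return p[(p[:,0]>xl)&(p[:,0]<xh)&(p[:,1]>yl)&(p[:,1]<yh)&(p[:,2]>zl)&(p[:,2]<zh)]
# rim
q=sel(.5,.68,-.26,-.06,.06,.1)
e=cv2.minEnclosingCircle(q[q[:,0]>.53][:,:2].astype(np.float32)); print("rim",e)
s=sel(.5,.85,.05,.3,.1,.3)
for z in np.arange(.1,.26,.01):
    k=s[(s[:,2]>=z)&(s[:,2]<z+.01)]
    if len(k): print(round(z,2),len(k),k.min(0).round(3),k.max(0).round(3))
s=sel(.5,.85,.05,.3,.006,.03); print("base",len(s),s.min(0).round(3),s.max(0).round(3),cv2.minAreaRect(s[:,:2].astype(np.float32)))
s=sel(.5,.85,.05,.3,.232,.26); print("post",cv2.minAreaRect(s[:,:2].astype(np.float32)))
E
```

```text
rim ((0.5674299001693726, -0.16572196781635284), 0.08035275340080261)
0.1 40 [0.706 0.176 0.1  ] [0.838 0.3   0.11 ]
0.11 17 [0.705 0.175 0.11 ] [0.725 0.203 0.12 ]
0.12 16 [0.706 0.175 0.122] [0.715 0.202 0.13 ]
0.13 10 [0.706 0.176 0.131] [0.713 0.201 0.137]
0.14 21 [0.704 0.175 0.14 ] [0.716 0.202 0.15 ]
0.15 8 [0.705 0.176 0.151] [0.714 0.199 0.159]
0.19 32 [0.591 0.125 0.194] [0.716 0.225 0.2  ]
0.2 157 [0.583 0.124 0.2  ] [0.748 0.225 0.21 ]
0.21 440 [0.581 0.122 0.21 ] [0.747 0.227 0.22 ]
0.22 138 [0.583 0.124 0.22 ] [0.728 0.226 0.23 ]
0.23 136 [0.595 0.127 0.23 ] [0.732 0.208 0.24 ]
0.24 12 [0.709 0.185 0.24 ] [0.727 0.205 0.241]
base 2166 [0.501 0.051 0.006] [0.849 0.3   0.029] ((0.6743282079696655, 0.1763736456632614), (0.34766584634780884, 0.24778467416763306), 0.8293532133102417)
post ((0.6649267673492432, 0.18267092108726501), (0.13413028419017792, 0.030436143279075623), 9.660935401916504)
```

View pics/ab.png

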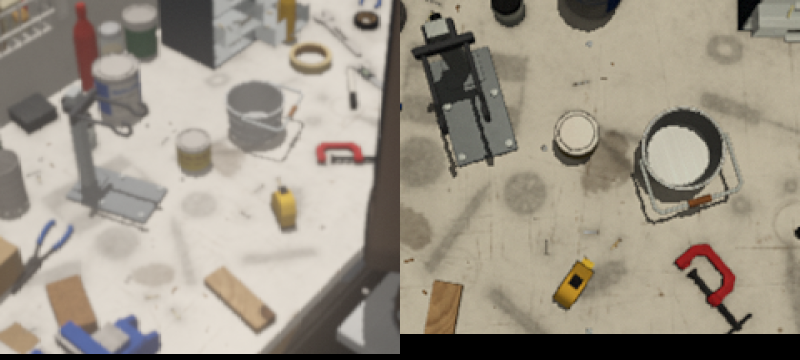

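The picture shows the hook stand at upper left of the top view (right half, about (455,80)), prongs pointing towards the robot. The pail is at about (682,150), with its bail folded towards the robot and the sleeve at about (697,202). Next I'll move in for a closer wrist look.

>>> {"method": "apply_moves", "body": {
  "increments": [
    [[0,0,0,2,3.6,2,0],[0,0,0,3.6,6.5,3.2,0],[0,0,0,10,18,4,0],[0,0,0,10,18,4,0],[0,0,0,10,18,4,0],[0,0,0,10,18,4,0],[0,0,0,10,18,4,0],[0,0,0,10,18,4,0],[0,0,0,10,18,4,0],[0,0,0,10,18,4,0],[0,0,0,10,18,4,0],[0,0,0,10,18,4,0]]
  ]
}}

```text
clock: 2.1
position: [0.4276, -0.1991, 0.3274]
tcp_rot: [0.001, -0.133, 0.991, -0.0]
contact_force: [-0.5, -0.7, -0.6]
opening: 0.0012
gripper_force: 0.0
```

```bash
python3 - <<'E'
from h import *
o=r.get_obs(); p=r.read_camera("wrist"); save(p,"w1"); w=cloud(p,o); np.savez("w1.npz",w=w)
print(o["position"],o["joint_pos"].round(3),np.round(p["mount"],3),p["vfov"])
for t in ("pail","bail_grip","bail_wire","hook_stand"):
    for k in r.regions_of(p,t)[:2]:
        m=k["region"]; print(t,round(k["p"],2),np.round(k["at"]),m.sum(),np.round(np.nanmedian(w[m],0),3),np.round(np.nanpercentile(w[m],3,axis=0),3),np.round(np.nanpercentile(w[m],97,axis=0),3))
E
```

```text
[ 0.42760634 -0.19911613  0.32737507] [-0.017 -0.039 -0.245 -0.    -1.364 -1.286] [[-0.     0.969  0.249  0.066]
 [ 1.     0.     0.001  0.   ]
 [ 0.     0.249 -0.969 -0.158]
 [ 0.     0.     0.     1.   ]] 70.98802579823852
pail 0.82 [323. 280.] 422 [ 0.506 -0.171  0.073] [ 0.494 -0.194  0.006] [ 0.634 -0.141  0.08 ]
bail_grip 0.71 [324. 277.] 287 [ 0.501 -0.177  0.075] [ 0.493 -0.196 -0.   ] [ 0.517 -0.159  0.077]
bail_wire 0.76 [320. 275.] 246 [ 0.501 -0.177  0.075] [ 0.494 -0.194  0.07 ] [ 0.508 -0.161  0.077]
hook_stand 0.77 [504. 436.] 1993 [0.706 0.176 0.011] [0.568 0.11  0.004] [0.744 0.206 0.089]
```

View pics/w1.png

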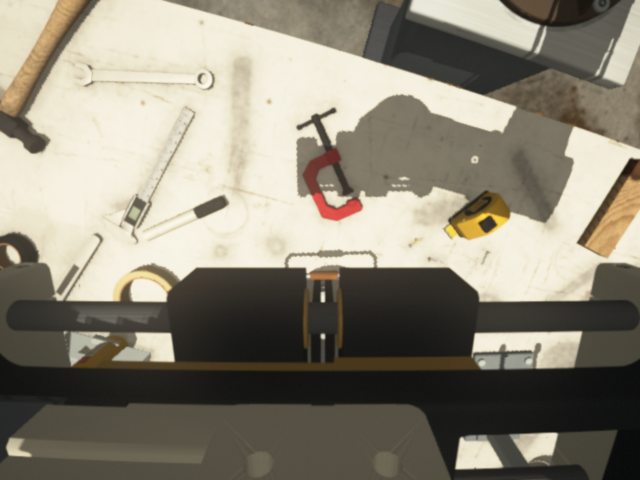

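The wrist view shows the bail's top wire just past the fingers, from (287,257) to (376,262), and the sleeve at (325,276). The red clamp, marker and tape are clear of it. Next I'll fit the pail and stand geometry.

```bash
python3 - <<'E'
from h import *
from scipy.optimize import least_squares
w=np.load("w1.npz")["w"]; p=w.reshape(-1,3)
m=(p[:,0]>.44)&(p[:,0]<.512)&(p[:,1]>-.27)&(p[:,1]<-.08)&(p[:,2]>.062)&(p[:,2]<.095)
q=p[m]; print("bail wrist",len(q),q.min(0).round(3),q.max(0).round(3))
front=q
l=cv2.fitLine(front[:,:2].astype(np.float32),cv2.DIST_HUBER,0,.001,.001).ravel(); print("line",l, q[:,2].mean())
for n in ("top","scene"):
    p=np.load(n+".npy").reshape(-1,3)
    m=(p[:,0]>.545)&(p[:,0]<.67)&(p[:,1]>-.27)&(p[:,1]<-.06)&(p[:,2]>.074)&(p[:,2]<.095)
    q=p[m]; 
    f=least_squares(lambda c:np.hypot(q[:,0]-c[0],q[:,1]-c[1])-.0605,[.58,-.155],loss="soft_l1",f_scale=.002)
    print(n,"rim",len(q),f.x,np.abs(f.fun).mean(), q.max(0))
    m=(p[:,0]>.44)&(p[:,0]<.51)&(p[:,1]>-.27)&(p[:,1]<-.08)&(p[:,2]>.06)&(p[:,2]<.095); q=p[m]
    l=cv2.fitLine(q[:,:2].astype(np.float32),cv2.DIST_HUBER,0,.001,.001).ravel(); print("bail",len(q),l,q[:,2].mean(),q.min(0),q.max(0))
    m=(p[:,0]>.55)&(p[:,0]<.7)&(p[:,1]>.1)&(p[:,1]<.25)&(p[:,2]>.18)&(p[:,2]<.245)
    q=p[m]; km,lab,c=cv2.kmeans(q[:,1:2].astype(np.float32)+.17*q[:,0:1].astype(np.float32)*0,2,None,(3,50,1e-5),5,cv2.KMEANS_PP_CENTERS)
    for i in (0,1):
        a=q[lab.ravel()==i]; a=a[a[:,0]<.665]; L=cv2.fitLine(a[:,:2].astype(np.float32),cv2.DIST_HUBER,0,.001,.001).ravel()
        print("prong",len(a),L,np.degrees(np.arctan2(L[1],L[0])),a.min(0).round(4),a.max(0).round(4))
        for x in np.arange(.575,.665,.01):
            b=a[(a[:,0]>=x)&(a[:,0]<x+.01)]
            if len(b): print("  ",round(x,3),len(b),b[:,1].mean().round(4),np.percentile(b[:,2],[10,50,90]).round(4))
E
```

```text
bail wrist 264 [ 0.492 -0.198  0.069] [ 0.51  -0.159  0.078]
line [ 0.26261473 -0.9649008   0.5011793  -0.17930622] 0.07425595170302103
top rim 339 [ 0.57783554 -0.15208913] 0.0032883178283225263 [ 0.64165289 -0.08627787  0.08755804]
bail 156 [ 0.20550233 -0.97865665  0.49522418 -0.15160027] 0.0738310695839629 [ 0.48161598 -0.21283433  0.06580374] [ 0.50903968 -0.10109259  0.08151964]
prong 144 [0.9505012  0.31072092 0.6080406  0.18915674] 18.10268 [0.5811 0.1793 0.1959] [0.664  0.2096 0.2335]
   0.575 11 0.1825 [0.2142 0.22   0.2229]
   0.585 24 0.184 [0.2025 0.2261 0.2289]
   0.595 14 0.1857 [0.198  0.2136 0.2294]
   0.605 16 0.1906 [0.1987 0.2008 0.2049]
   0.615 18 0.1933 [0.2053 0.21   0.214 ]
   0.625 14 0.1966 [0.207  0.2105 0.2126]
   0.635 16 0.1998 [0.2089 0.2119 0.2141]
   0.645 17 0.2028 [0.2086 0.2114 0.2133]
   0.655 14 0.2056 [0.209  0.2118 0.2126]
prong 119 [0.9565987  0.2914086  0.63391143 0.13492289] 16.942305 [0.5981 0.1223 0.1936] [0.6646 0.1464 0.2313]
   0.595 18 0.1255 [0.2075 0.22   0.2264]
   0.605 21 0.1279 [0.2007 0.2277 0.2292]
   0.615 10 0.1304 [0.1964 0
[... 623 characters left out ...]
269]
   0.595 18 0.1893 [0.1951 0.1989 0.2234]
   0.605 14 0.1928 [0.1959 0.1995 0.2074]
   0.615 12 0.1949 [0.2026 0.2085 0.2123]
   0.625 9 0.1993 [0.2067 0.2103 0.2119]
   0.635 10 0.2022 [0.2071 0.2096 0.2111]
   0.645 12 0.2047 [0.2066 0.2094 0.2126]
   0.655 10 0.2092 [0.2072 0.2096 0.2112]
prong 101 [0.963064   0.26927245 0.623559   0.13486844] 15.620978 [0.5952 0.1246 0.1932] [0.6643 0.1462 0.2282]
   0.595 26 0.1286 [0.2037 0.2148 0.2226]
   0.605 19 0.1306 [0.1964 0.2017 0.2254]
   0.615 11 0.1333 [0.1943 0.1971 0.2038]
   0.625 13 0.1374 [0.1969 0.2007 0.2065]
   0.635 12 0.14 [0.2045 0.2096 0.2123]
   0.645 10 0.1414 [0.2062 0.2083 0.2124]
   0.655 10 0.145 [0.2055 0.2086 0.2128]
```

>>> {"method": "apply_moves", "body": {
  "increments": [
    [[0,0,1.4,0,0,0,0],[0,0,2.8,0,0,0,0],[0,0,4.2,0,0,0,0],[0,0,5.6,0,0,0,0],[0,0,7,0,0,0,0],[0,0,8.4,0,0,0,0],[0,0,9.8,0,0,0,0],[0,0,11.2,0,0,0,0],[0,0,12.6,0,0,0,0],[0,0,14,0,0,0,0],[0,0,15.4,0,0,0,0],[0,0,16.8,0,0,0,0]]
  ]
}}

```text
clock: 3.55
position: [0.4254, -0.2027, 0.3264]
tcp_rot: [0.0, 0.849, -0.529, -0.0]
contact_force: [-0.9, -0.4, 0.3]
opening: 0.0002
gripper_force: 0.0
```

>>> {"method": "apply_moves", "body": {
  "increments": [
    [[0,0,1.4,0,0,0,0],[0,0,2.8,0,0,0,0],[0,0,4.2,0,0,0,0],[0,0,5.6,0,0,0,0],[0,0,7,0,0,0,0],[0,0,8.4,0,0,0,0],[0,0,9.8,0,0,0,0],[0,0,11.2,0,0,0,0],[0,0,12.6,0,0,0,0],[0,0,13.3,0,0,0,0]]
  ]
}}

```text
clock: 4.55
position: [0.4254, -0.2027, 0.3264]
tcp_rot: [-0.0, 0.99, 0.138, -0.0]
contact_force: [-0.3, -0.7, -0.5]
opening: 0.0008
gripper_force: 0.0
```

>>> {"method": "apply_moves", "body": {
  "increments": [
    [[0.36,-1.3,0,0,0,-0.5,0],[0.72,-2.6,0,0,0,-1,0],[1.08,-3.9,0,0,0,-1.5,0],[1.44,-5.2,0,0,0,-2,0],[1.8,-6.4,0,0,0,-2.5,0],[2.16,-7.6,0,0,0,-3,0],[2.5,-8.8,0,0,0,-3.5,0],[2.8,-9.8,0,0,0,-4,0],[2.8,-9.8,0,0,0,-4,0]]
  ]
}}

```text
clock: 5.45
position: [0.4393, -0.1677, 0.2746]
tcp_rot: [-0.06, 0.879, 0.091, 0.465]
contact_force: [-0.7, -0.6, 0.9]
opening: 0.0007
gripper_force: 0.0
```

```bash
python3 - <<'E'
from h import *
o=r.get_obs(); q=o["tcp_rot"]; M=R.from_quat(q[[1,2,3,0]]).as_matrix()
print(o["clock"],o["position"],o["joint_pos"].round(3)); print(M.round(3))
p=r.read_camera("wrist"); save(p,"w2"); w=cloud(p,o); np.savez("w2.npz",w=w)
for t in ("pail","bail_grip","bail_wire"):
    for k in r.regions_of(p,t)[:2]:
        m=k["region"]; print(t,round(k["p"],2),np.round(k["at"]),m.sum(),np.round(np.nanmedian(w[m],0),3),np.round(np.nanpercentile(w[m],3,axis=0),3),np.round(np.nanpercentile(w[m],97,axis=0),3))
E
```

```text
5.45 [ 0.43928576 -0.16770085  0.27455615] [-0.703 -0.225 -0.533 -1.048 -0.877  3.03 ]
[[ 0.551  0.215  0.806]
 [ 0.103 -0.976  0.19 ]
 [ 0.828 -0.021 -0.56 ]]
pail 0.9 [330. 263.] 1681 [ 0.63  -0.136  0.068] [ 0.442 -0.189  0.007] [ 0.641 -0.103  0.285]
```

View pics/w2.png

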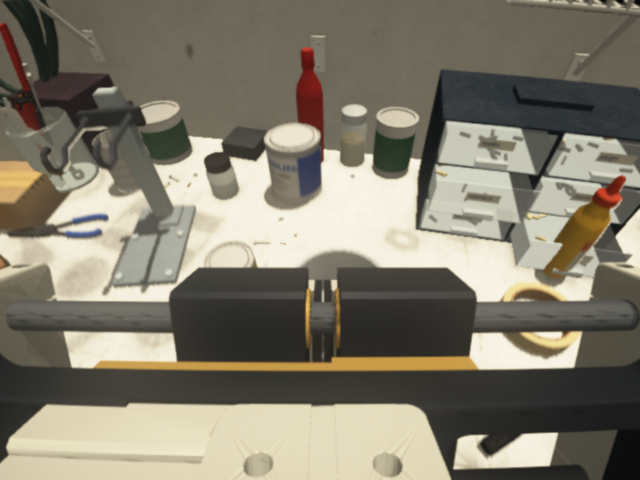

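The wrist view looks out over the bench. The tool leaned about 56° but ran into the joint-6 limit. The stand is at (150,190) and the pail's rim shows behind the fingers at (330,263). I'll use a smaller lean, further out.

```bash
cat >> h.py <<'E'
PC=np.array([.577,-.151]); YAW=np.radians(16)
def tgt(L,u,z,v=0,yaw=YAW,sgn=-1):
    d=np.array([np.cos(yaw),np.sin(yaw)]); n=np.array([-d[1],d[0]]); L=np.radians(L)
    tz=np.array([d[0]*np.sin(L),d[1]*np.sin(L),-np.cos(L)]); ty=sgn*np.array([n[0],n[1],0]); tx=np.cross(ty,tz)
    return np.stack([tx,ty,tz],1), np.r_[PC+u*d+v*n,z]
def rel(o,M,P):
    q=o["tcp_rot"]; C=R.from_quat(q[[1,2,3,0]])
    return np.r_[np.degrees((R.from_matrix(M)*C.inv()).as_rotvec())/6,(P-o["position"])/.025].round(2)
E
python3 - <<'E'
from h import *
o=r.get_obs(); print(rel(o,*tgt(48,-.125,.15)))
E
```

```text
[-0.46  1.23  0.53  0.68 -0.73 -5.03]
```

>>> {"method": "apply_moves", "body": {
  "increments": [
    [[-0.23,0.6,0.26,0.35,-0.4,-1,0],[-0.46,1.23,0.53,0.68,-0.73,-2.5,0],[-0.46,1.23,0.53,0.68,-0.73,-4,0],[-0.46,1.23,0.53,0.68,-0.73,-5,0],[-0.46,1.23,0.53,0.68,-0.73,-5,0],[-0.46,1.23,0.53,0.68,-0.73,-5,0]]
  ]
}}

```text
clock: 6.25
position: [0.4629, -0.1734, 0.1704]
tcp_rot: [-0.053, 0.913, 0.121, 0.386]
contact_force: [-0.8, -0.4, -0.1]
opening: 0.0002
gripper_force: 0.0
```

```bash
python3 - <<'E'
from h import *
o=r.get_obs(); q=o["tcp_rot"]; M=R.from_quat(q[[1,2,3,0]]).as_matrix()
print(o["clock"],o["position"],o["joint_pos"].round(3)); print(M.round(3))
print(rel(o,*tgt(48,-.125,.15)),rel(o,*tgt(55,-.125,.08)))
p=r.read_camera("wrist"); save(p,"w3"); w=cloud(p,o); np.savez("w3.npz",w=w)
for t in ("pail","bail_grip","bail_wire"):
    for k in r.regions_of(p,t)[:2]:
        m=k["region"]; print(t,round(k["p"],2),np.round(k["at"]),m.sum(),np.round(np.nanmedian(w[m],0),3),np.round(np.nanpercentile(w[m],3,axis=0),3),np.round(np.nanpercentile(w[m],97,axis=0),3))
E
```

```text
6.25 [ 0.46288519 -0.17338592  0.17035277] [-0.531 -0.046 -0.563 -0.963 -0.677  3.03 ]
[[ 0.673  0.262  0.692]
 [ 0.18  -0.965  0.19 ]
 [ 0.718 -0.003 -0.696]]
[ 0.07 -0.35  0.14 -0.24 -0.48 -0.81] [ 0.38 -1.47  0.14 -0.24 -0.48 -3.61]
pail 0.69 [336. 225.] 12689 [ 0.605 -0.147  0.044] [ 0.524 -0.217  0.006] [ 0.637 -0.096  0.081]
bail_grip 0.74 [264. 244.] 699 [ 0.557 -0.103  0.076] [ 0.518 -0.231 -0.001] [ 0.596 -0.066  0.079]
bail_wire 0.94 [264. 243.] 738 [ 0.558 -0.104  0.076] [ 0.518 -0.232 -0.001] [ 0.61  -0.064  0.079]
```

```bash
cat >> h.py <<'E'
def tg(L,az,u,z,v=0,sgn=-1):
    return tgt(L,0,0,yaw=np.radians(az),sgn=sgn)[0], tgt(0,u,z,v)[1]
E
python3 - <<'E'
from h import *
o=r.get_obs(); print(rel(o,*tg(56,3,-.125,.12)))
w=np.load("w3.npz")["w"].reshape(-1,3)
m=(w[:,0]>.55)&(w[:,0]<.67)&(w[:,1]>-.24)&(w[:,1]<-.06)&(w[:,2]>.076)&(w[:,2]<.09)
q=w[m]; 
from scipy.optimize import least_squares
f=least_squares(lambda c:np.hypot(q[:,0]-c[0],q[:,1]-c[1])-.061,[.58,-.155],loss="soft_l1",f_scale=.001); print(len(q),f.x,np.abs(f.fun).mean())
E
```

```text
[ 0.25 -1.65 -2.   -0.24 -0.46 -2.06]
1951 [ 0.57833449 -0.15333443] 0.0024179574027993456
```

>>> {"method": "apply_moves", "body": {
  "increments": [
    [[0.1,-0.6,-0.8,-0.1,-0.2,-0.3,0],[0.2,-1.1,-1.4,-0.24,-0.46,-0.8,0],[0.25,-1.65,-2,-0.24,-0.46,-1.4,0],[0.25,-1.65,-2,-0.24,-0.46,-2,0],[0.25,-1.65,-2,-0.24,-0.46,-2,0],[0.25,-1.65,-2,-0.24,-0.46,-2,0]]
  ]
}}

```text
clock: 7.05
position: [0.4603, -0.1643, 0.1691]
tcp_rot: [-0.005, 0.899, 0.013, 0.437]
contact_force: [-0.0, 0.7, -0.9]
opening: 0.0007
gripper_force: 0.0
```

```bash
python3 - <<'E'
from h import *
o=r.get_obs(); q=o["tcp_rot"]; M=R.from_quat(q[[1,2,3,0]]).as_matrix()
print(o["clock"],o["position"],o["joint_pos"].round(3)); print(M.round(3))
print(rel(o,*tg(56,3,-.125,.12)),rel(o,*tg(56,3,-.125,.045)),rel(o,*tg(56,3,-.08,.045)))
p=r.read_camera("wrist"); save(p,"w4"); w=cloud(p,o); np.savez("w4.npz",w=w)
for t in ("bail_grip","bail_wire"):
    for k in r.regions_of(p,t)[:2]:
        m=k["region"]; print(t,round(k["p"],2),np.round(k["at"]),m.sum(),np.round(np.nanmedian(w[m],0),3),np.round(np.nanpercentile(w[m],3,axis=0),3),np.round(np.nanpercentile(w[m],97,axis=0),3))
E
```

```text
7.05 [ 0.46029757 -0.16429937  0.16908253] [-0.483 -0.131 -0.682 -1.16  -0.431  3.03 ]
[[ 0.618  0.028  0.786]
 [ 0.02  -1.     0.02 ]
 [ 0.786  0.003 -0.618]]
[ 0.05 -0.69  0.23 -0.14 -0.85 -1.96] [ 0.05 -0.69  0.23 -0.14 -0.85 -4.96] [ 0.05 -0.69  0.23  1.59 -0.35 -4.96]
```

View pics/w4.png

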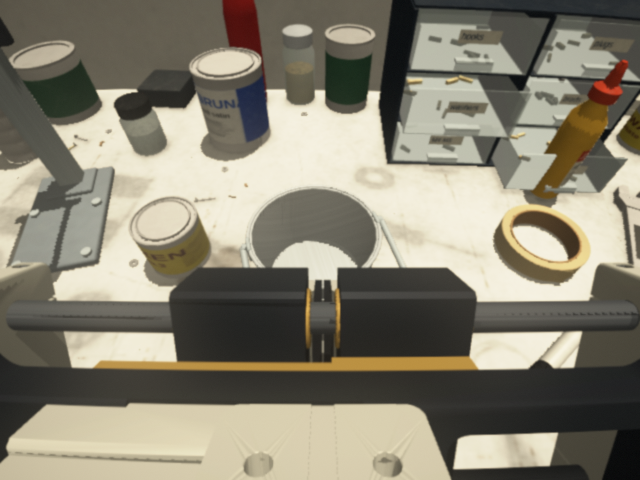

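The pail's rim shows at (315,235). The bail is hidden behind the fingers, and joint 6 is at its stop. I'll fit a kinematic model from the recorded poses to choose a reachable lean.

```bash
cat > kin.py <<'E'
import numpy as np
from scipy.spatial.transform import Rotation as R
from scipy.optimize import least_squares
S=[([-1.0189,.3594,.0111,-.0003,-1.2241,-.2881],[.17585,-.65118,.22561],[0,-.1315,.9913,0]),
([-.017,-.039,-.245,0,-1.364,-1.286],[.42761,-.19912,.32738],[.001,-.133,.991,0]),
([-.703,-.225,-.533,-1.048,-.877,3.03],[.43929,-.16770,.27456],[-.06,.879,.091,.465]),
([-.531,-.046,-.563,-.963,-.677,3.03],[.46289,-.17339,.17035],[-.053,.913,.121,.386]),
([-.483,-.131,-.682,-1.16,-.431,3.03],[.4603,-.1643,.16908],[-.005,.899,.013,.437])]
rot=lambda a,t:R.from_rotvec(np.array(a)*t)
Y=[0,1,0];X=[1,0,0];Z=[0,0,1]
def fk(q,P,s4,s6,R0):
    a,h,off,L1,e,c,d=P
    A=rot(Z,q[0]);B=A*rot(Y,q[1]);C=B*rot(Y,-q[2]);D=C*rot(X,s4*q[3])*rot(Y,-q[4]); E=D*rot(X,s6*q[5])
    p=A.apply([a,off,h])+B.apply([0,0,L1])+C.apply([c,0,e])+D.apply([d,0,0])
    return p,E*R0
def R0of(s4,s6):
    q,_,w=S[0]; I=R.identity(); 
    return fk(q,[0]*7,s4,s6,I)[1].inv()*R.from_quat(np.array(w)[[1,2,3,0]])
best=None
for s4 in(1,-1):
  for s6 in (1,-1):
    R0=R0of(s4,s6)
    er=[np.degrees((fk(q,[0]*7,s4,s6,R0)[1].inv()*R.from_quat(np.array(w)[[1,2,3,0]])).magnitude()) for q,p,w in S]
    if best is None or sum(er)<sum(best[0]): best=(er,s4,s6,R0)
er,s4,s6,R0=best
x0=np.array([0,.4,-.19,.4,0,.4,.3])
f=least_squares(lambda P:np.r_[np.concatenate([(fk(q,P,s4,s6,R0)[0]-p)/.001 for q,p,w in S]),(P-x0)/.2],x0)
PP=f.x
LO=np.array([-3.07,-1.43,-1.02,-3.03,-3.05,-3.03]);HI=np.array([3.07,2.12,1.25,1.67,0,3.03])
def ik(M,p,q0):
    M=R.from_matrix(M)
    def g(q):
        a,b=fk(q,PP,s4,s6,R0); return np.r_[(a-p)*10,(b*M.inv()).as_rotvec()]
    k=least_squares(g,np.clip(q0,LO+.01,HI-.01),bounds=(LO,HI)); return k.x,np.abs(k.fun).max()
E
python3 - <<'E'
from kin import *
from h import tg
print(np.round(er,2),s4,s6,PP.round(3),np.abs(f.fun[:15]).max())
for sgn in (1,-1):
  for az in (16,3,-12,-25):
    for L in (30,38,46,54,62):
      o=[]
      for z,u in ((.042,-.08),):
        b=min((ik(*tg(L,az,u,z,sgn=sgn),[j1,.1,-.4,j4,-.5,j6]) for j1 in(-.5,0) for j4 in(-2,-1,0) for j6 in(-1,1)),key=lambda k:round(k[1],3)+.0001*abs(k[0][3]))
        o.append((round(b[1],3),b[0].round(2)))
      print(sgn,az,L,o)
E
```

```text
[0.   0.12 0.09 0.08 0.09] -1 -1 [-0.426  0.299 -0.139  0.699 -0.107  0.918  0.398] 101.56336046808161
1 16 30 [(np.float64(0.0), array([-0.27,  0.12, -0.47, -0.5 , -0.57, -0.66]))]
1 16 38 [(np.float64(0.0), array([-0.34,  0.12, -0.52, -0.83, -0.51, -0.3 ]))]
1 16 46 [(np.float64(0.0), array([-0.42,  0.14, -0.55, -1.2 , -0.52,  0.11]))]
1 16 54 [(np.float64(0.0), array([-0.5 ,  0.18, -0.58, -1.52, -0.61,  0.46]))]
1 16 62 [(np.float64(0.0), array([-0.57,  0.24, -0.59, -1.73, -0.74,  0.71]))]
1 3 30 [(np.float64(0.0), array([-0.14,  0.08, -0.52, -0.22, -0.46, -1.2 ]))]
1 3 38 [(np.float64(0.0), array([-0.17,  0.06, -0.59, -0.48, -0.31, -0.93]))]
1 3 46 [(np.float64(0.0), array([-0.21,  0.07, -0.64, -1.18, -0.21, -0.22]))]
1 3 54 [(np.float64(0.0), array([-0.25,  0.09, -0.68, -2.02, -0.28,  0.65]))]
1 3 62 [(np.float64(0.0), array([-0.3 ,  0.15, -0.71, -2.37, -0.45,  1.02]))]
1 -12 30 [(np.float64(0.0), array([ 0.02,  0.05, -0.56,  0.26, -0.47, -2.  ]))]
1 -12 38 [(np.float64(0.0), array([ 0.07,  0.02, -0.63,  0.55, -0.32, -2.32]))]
1 -12 46 [(np.float64(0.0), array([ 0.12,  0.  , -0.
[... 1508 characters left out ...]
ay([ 0.07,  0.02, -0.63,  0.57, -0.32,  0.8 ]))]
-1 -12 46 [(np.float64(0.0), array([ 0.13,  0.  , -0.7 ,  1.22, -0.26,  0.12]))]
-1 -12 54 [(np.float64(0.035), array([ 0.24,  0.  , -0.76,  1.67, -0.38, -0.4 ]))]
-1 -12 62 [(np.float64(0.098), array([ 0.56,  0.02, -0.83,  1.67, -0.75, -0.64]))]
-1 -25 30 [(np.float64(0.0), array([ 0.16,  0.05, -0.56,  0.54, -0.59,  0.58]))]
-1 -25 38 [(np.float64(0.0), array([ 0.27,  0.02, -0.63,  0.86, -0.55,  0.2 ]))]
-1 -25 46 [(np.float64(0.0), array([ 0.39,  0.  , -0.71,  1.19, -0.61, -0.2 ]))]
-1 -25 54 [(np.float64(0.0), array([ 0.55,  0.01, -0.77,  1.42, -0.75, -0.52]))]
-1 -25 62 [(np.float64(0.0), array([ 0.74,  0.04, -0.82,  1.52, -0.95, -0.75]))]
```

```bash
cat > /tmp/ed.py <<'E'
s=open('kin.py').read()
s=s.replace("a,h,off,L1,e,c,d=P","a,h,off,L1,e,c,d,o4y,o4z,o6y,o6z=P").replace("D=C*rot(X,s4*q[3])*rot(Y,-q[4])","C4=C*rot(X,s4*q[3]);D=C4*rot(Y,-q[4])")
s=s.replace("D.apply([d,0,0])","C4.apply([0,o4y,o4z])+E.apply([d,o6y,o6z])").replace("[0]*7","[0]*11").replace(".4,.3])",".4,.3,0,0,0,0])")
s=s.replace("(P-x0)/.2]","(P-x0)/np.array([.1,.2,.2,.2,.1,.2,.2,.1,.1,.1,.1])]")
open('kin.py','w').write(s)
E
python3 /tmp/ed.py; python3 - <<'E'
from kin import *
print(PP.round(3),np.abs(f.fun[:15]).max(),f.fun[:15].round(1))
E
```

```text
[-0.     0.198 -0.     0.602  0.001  0.464  0.378 -0.192 -0.001  0.
 -0.   ] 0.13637278195444136 [ 0.  -0.   0.1 -0.   0.  -0.1  0.  -0.   0.1 -0.1 -0.  -0.   0.   0.
 -0.1]
```

```bash
python3 - <<'E'
from kin import *
from h import tg
for sgn in (1,-1):
  for az in (30,16,3,-12):
    for L in (38,46,54,62):
        b=min((ik(*tg(L,az,-.08,.042,sgn=sgn),[j1,.1,-.4,j4,-.5,j6]) for j1 in(-.5,0,.4) for j4 in(-2,-1,0,1) for j6 in(-1,1)),key=lambda k:round(k[1],3)+.0001*abs(k[0][3]))
        print(sgn,az,L,round(b[1],3),b[0].round(2))
E
```

```text
1 30 38 0.0 [-0.51  0.3  -0.46 -0.98 -0.69  0.21]
1 30 46 0.0 [-0.68  0.36 -0.46 -1.16 -0.82  0.5 ]
1 30 54 0.0 [-0.82  0.44 -0.46 -1.3  -0.96  0.74]
1 30 62 0.0 [-0.93  0.55 -0.46 -1.39 -1.1   0.94]
1 16 38 0.0 [-0.45  0.23 -0.55 -1.05 -0.49  0.03]
1 16 46 0.0 [-0.67  0.29 -0.55 -1.32 -0.65  0.47]
1 16 54 0.0 [-0.86  0.39 -0.59 -1.5  -0.83  0.81]
1 16 62 0.0 [-1.    0.52 -0.62 -1.61 -1.01  1.07]
1 3 38 0.0 [-0.31  0.19 -0.62 -1.05 -0.26 -0.25]
1 3 46 0.0 [-0.65  0.24 -0.63 -1.51 -0.49  0.47]
1 3 54 0.0 [-0.91  0.36 -0.71 -1.76 -0.74  0.95]
1 3 62 0.0 [-1.08  0.54 -0.78 -1.87 -0.99  1.3 ]
1 -12 38 0.045 [-0.16  0.17 -0.69 -1.07 -0.   -0.53]
1 -12 46 0.0 [-0.69  0.22 -0.72 -1.88 -0.36  0.67]
1 -12 54 0.0 [-1.    0.4  -0.91 -2.18 -0.78  1.31]
1 -12 62 0.012 [-1.17  0.7  -1.02 -2.22 -1.16  1.7 ]
-1 30 38 0.0 [-0.51  0.29 -0.47 -0.98 -0.69 -2.93]
-1 30 46 0.0 [-0.68  0.35 -0.46 -1.17 -0.82 -2.64]
-1 30 54 0.0 [-0.82  0.44 -0.46 -1.3  -0.96 -2.4 ]
-1 30 62 0.0 [-0.93  0.55 -0.47 -1.39 -1.1  -2.2 ]
-1 16 38 0.023 [-0.48  0.24 -0.55 -1.1  -0.51 -3.03]
-1 16 46 0.0 [-0.67  0.29 -0.56 -1.33 -0.65 -2.68]
-1 16 54 0.0 [-0.86  0.39 -0.59 -1.51 -0.83 -2.33]
-1 16 62 0.0 [-1.    0.52 -0.62 -1.61 -1.01 -2.06]
-1 3 38 0.0 [-0.3   0.19 -0.63 -1.04 -0.25  2.88]
-1 3 46 0.0 [-0.65  0.24 -0.63 -1.52 -0.48 -2.67]
-1 3 54 0.0 [-0.91  0.36 -0.71 -1.76 -0.74 -2.19]
-1 3 62 0.0 [-1.08  0.54 -0.78 -1.87 -0.99 -1.83]
-1 -12 38 0.048 [-0.17  0.17 -0.69 -1.09 -0.    2.63]
-1 -12 46 0.0 [-0.69  0.21 -0.73 -1.88 -0.35 -2.46]
-1 -12 54 0.0 [-1.    0.4  -0.92 -2.18 -0.78 -1.83]
-1 -12 62 0.015 [-1.17  0.7  -1.02 -2.22 -1.16 -1.45]
```

>>> {"method": "apply_moves", "body": {
  "increments": [
    [[1.1,0.03,-0.865,0,0,0.2,0],[2.2,0.06,-1.73,0,0,0.4,0],[3.3,0.08,-2.6,0,0,0.6,0],[4.4,0.11,-3.46,0,0,0.8,0],[5.5,0.14,-4.33,0,0,0.8,0],[6.6,0.17,-5.19,0,0,0.8,0],[7.7,0.2,-6.06,0,0,0.8,0],[8.8,0.22,-6.92,0,0,0.8,0],[9.9,0.25,-7.79,0,0,0.8,0],[11,0.28,-8.65,0,0,0.8,0],[12.1,0.31,-9.52,0,0,0.8,0],[13.2,0.34,-10.4,0,0,0.8,0]]
  ]
}}

```text
clock: 8.4
position: [0.46, -0.1642, 0.1885]
tcp_rot: [0.34, -0.581, 0.688, -0.273]
contact_force: [-0.3, 0.4, 0.5]
opening: 0.0004
gripper_force: 0.0
```

>>> {"method": "apply_moves", "body": {
  "increments": [
    [[1.1,0.03,-0.865,0,0,0,0],[2.2,0.06,-1.73,0,0,0,0],[3.3,0.08,-2.6,0,0,0,0],[4.4,0.11,-3.46,0,0,0,0],[5.5,0.14,-4.33,0,0,0,0],[6.6,0.17,-5.19,0,0,0,0],[7.7,0.2,-6.06,0,0,0,0],[8.8,0.22,-6.92,0,0,0,0],[9.9,0.25,-7.79,0,0,0,0],[10.4,0.26,-8.2,0,0,0,0]]
  ]
}}

```text
clock: 9.4
position: [0.46, -0.1643, 0.1885]
tcp_rot: [0.436, -0.007, 0.9, 0.008]
contact_force: [-0.1, 0.1, -0.4]
opening: 0.0002
gripper_force: 0.0
```

```bash
python3 - <<'E'
from h import *
from kin import ik
o=r.get_obs(); print(o["clock"],o["position"],o["joint_pos"].round(3))
for a in ((54,16,-.14,.13),(54,16,-.14,.05),(54,16,-.125,.04),(54,16,-.08,.04)): 
    m=tg(*a,sgn=1); print(a,rel(o,*m),ik(*m,o["joint_pos"])[0].round(2))
w=np.load("w1.npz")["w"]; 
for (c,rw) in ((320,180),(345,208),(320,130),(345,185)): print(w[rw-3:rw+4,c-3:c+4].reshape(-1,3).max(0).round(3))
E
```

```text
9.4 [ 0.45999009 -0.16426791  0.18847925] [-0.363 -0.188 -0.696 -1.007 -0.36  -0.355]
(54, 16, -0.14, 0.13) [-0.01 -0.39  2.48 -0.7  -1.01 -2.34] [-0.89  0.13 -0.59 -1.27 -0.9   0.48]
(54, 16, -0.14, 0.05) [-0.01 -0.39  2.48 -0.7  -1.01 -5.54] [-0.98  0.36 -0.62 -1.41 -0.9   0.82]
(54, 16, -0.125, 0.04) [-0.01 -0.39  2.48 -0.13 -0.85 -5.94] [-0.96  0.39 -0.62 -1.45 -0.88  0.85]
(54, 16, -0.08, 0.04) [-0.01 -0.39  2.48  1.6  -0.35 -5.94] [-0.86  0.4  -0.59 -1.51 -0.83  0.82]
[ 0.395 -0.208  0.007]
[nan nan nan]
[ 0.33  -0.225  0.016]
[ 0.393 -0.173  0.015]
```

>>> {"method": "apply_moves", "body": {
  "increments": [
    [[0,-0.2,1.2,-0.35,-0.5,-1,0],[0,-0.39,2.48,-0.7,-1,-2,0],[0,-0.39,2.48,-0.7,-1,-3,0],[0,-0.39,2.48,-0.7,-1,-4,0],[0,-0.39,2.48,-0.7,-1,-4.8,0],[0,-0.39,2.48,-0.7,-1,-5.5,0],[0,-0.39,2.48,-0.7,-1,-5.5,0],[0,-0.39,2.48,-0.7,-1,-5.5,0],[0,-0.39,2.48,-0.7,-1,-5.5,0],[0,-0.39,2.48,-0.7,-1,-5.5,0]]
  ]
}}

```text
clock: 10.4
position: [0.4429, -0.1889, 0.0527]
tcp_rot: [0.451, -0.128, 0.881, 0.061]
contact_force: [-0.3, 0.0, 0.1]
opening: 0.0003
gripper_force: 0.0
```

```bash
python3 - <<'E'
from h import *
o=r.get_obs(); print(o["clock"],o["position"],o["joint_pos"].round(3),o["contact_force"])
for a in ((54,16,-.125,.04),(54,16,-.08,.04)): print(rel(o,*tg(*a,sgn=1)))
p=r.read_camera("scene"); w=cloud(p); save(p,"s2")
a=cv2.resize(p["img"][170:310,270:460],(800,590),interpolation=3); cv2.imwrite("pics/s2c.png",a[...,::-1])
E
```

```text
10.4 [ 0.44286024 -0.18890283  0.05268664] [-0.977  0.349 -0.625 -1.414 -0.895  0.824] [-0.26820058  0.00815612  0.13560292]
[ 0.06  0.04 -0.05  0.56  0.14 -0.51]
[ 0.06  0.04 -0.05  2.29  0.63 -0.51]
```

View pics/s2c.png

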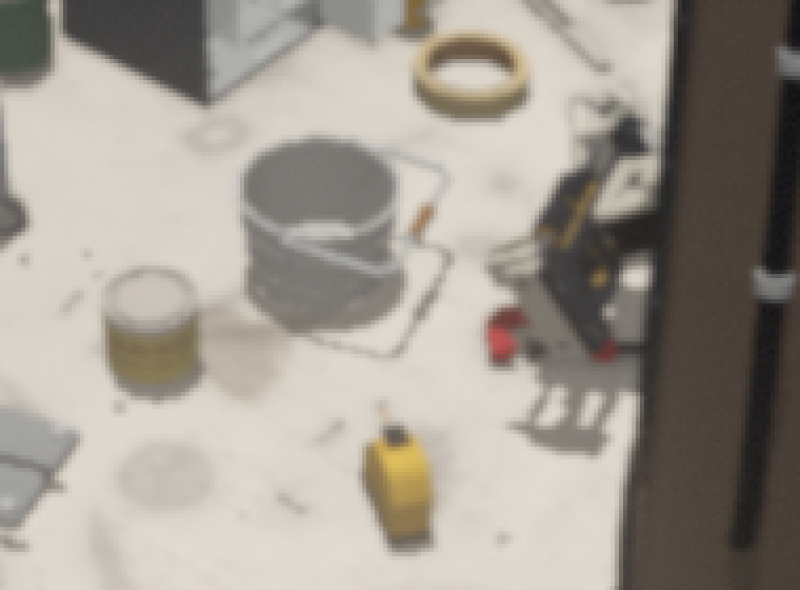

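The fingers, at about (515,255), point in towards the sleeve at (423,218), lined up with it and lower. I'll slide in under it.

>>> {"method": "apply_moves", "body": {
  "increments": [
    [[0,0,0,0.3,0.08,-0.25,0],[0,0,0,0.6,0.16,-0.5,0],[0,0,0,0.9,0.25,-0.5,0],[0,0,0,1.2,0.34,-0.5,0],[0,0,0,1.5,0.42,-0.5,0],[0,0,0,1.8,0.5,-0.5,0],[0,0,0,2.05,0.57,-0.5,0],[0,0,0,2.3,0.62,-0.5,0],[0,0,0,2.3,0.62,-0.5,0]]
  ]
}}

```text
clock: 11.35
position: [0.5005, -0.1732, 0.0387]
tcp_rot: [0.45, -0.127, 0.882, 0.063]
contact_force: [0.3, 0.2, 0.0]
opening: 0.0008
gripper_force: 0.0
```

```bash
cat > see.py <<'E'
from h import *
def look(names=("bail_grip","bail_wire","pail"),cams=("top","scene")):
    o=r.get_obs(); print(round(o["clock"],2),o["position"].round(4),o["contact_force"].round(1))
    for n in cams:
        p=r.read_camera(n); w=cloud(p); np.save("last_%s.npy"%n,w); cv2.imwrite("last_%s.png"%n,p["img"][...,::-1])
        for t in names:
            for k in r.regions_of(p,t)[:1]:
                m=k["region"]; print(n,t,round(k["p"],2),np.round(k["at"]),m.sum(),np.round(np.nanmedian(w[m],0),3),np.round(np.nanpercentile(w[m],3,axis=0),3),np.round(np.nanpercentile(w[m],97,axis=0),3))
E
python3 -c "
from see import *
look()"
```

```text
11.35 [ 0.5005 -0.1732  0.0387] [0.3 0.2 0. ]
top bail_grip 0.74 [397. 249.] 63 [ 0.501 -0.173  0.075] [ 0.494 -0.191  0.07 ] [ 0.543 -0.091  0.081]
top bail_wire 0.68 [398. 250.] 268 [ 0.509 -0.167  0.074] [ 0.486 -0.235 -0.   ] [ 0.564 -0.096  0.079]
top pail 0.98 [390. 217.] 2129 [ 0.585 -0.161  0.01 ] [ 0.506 -0.21   0.003] [ 0.634 -0.097  0.082]
scene bail_grip 0.64 [369. 218.] 28 [ 0.498 -0.178  0.074] [ 0.49  -0.195  0.067] [ 0.505 -0.159  0.079]
scene bail_wire 0.67 [372. 221.] 25 [ 0.497 -0.174  0.074] [ 0.49  -0.194  0.068] [ 0.505 -0.158  0.079]
scene pail 0.63 [346. 224.] 1469 [ 0.577 -0.162  0.05 ] [ 0.495 -0.223  0.002] [ 0.634 -0.093  0.08 ]
```

```bash
cat > lift.py <<'E'
from h import *
from kin import ik
def pose(phi,s=.012,az=16):
    a=np.radians(phi); L=min(54,max(90-phi,10)); l=np.radians(L)
    S=np.array([-.082*np.cos(a),.076+.082*np.sin(a)]); n=np.array([np.cos(l),np.sin(l)]); t=np.array([np.sin(l),-np.cos(l)])
    c=S-n*.0155+t*s
    return tg(L,az,c[0],c[1],sgn=1)
def relp(M0,P0,M,P): return np.r_[(R.from_matrix(M)*R.from_matrix(M0).inv()).as_rotvec()*180/np.pi/6,(P-P0)/.025].round(2)
E
python3 - <<'E'
from lift import *
o=r.get_obs(); q=o["joint_pos"]
M0=R.from_quat(o["tcp_rot"][[1,2,3,0]]).as_matrix();P0=o["position"]
ph=[-3]+[28/10*k for k in range(0,11)]
seg=[[-3,0]+[2.5*k for k in range(1,11)],[25+2.75*k for k in range(1,13)],[58+2.5*k for k in range(1,13)]]
for g in seg:
    for p in g:
        M,P=pose(p); q2,e=ik(M,P,q); print(p,relp(M0,P0,M,P).tolist(),P.round(3),q2.round(2),"" if e<1e-3 else e,np.abs(q2-q).max().round(2)); q=q2
    M0,P0=pose(g[-1]); print()
E
```

```text
-3 [0.03, 0.02, -0.03, -0.03, 0.01, 0.54] [ 0.499 -0.173  0.052] [-0.85  0.36 -0.58 -1.48 -0.83  0.76]  0.06
0 [0.03, 0.02, -0.03, -0.03, 0.0, 0.72] [ 0.499 -0.173  0.056] [-0.85  0.35 -0.58 -1.47 -0.82  0.75]  0.02
2.5 [0.03, 0.02, -0.03, -0.03, 0.01, 0.86] [ 0.499 -0.173  0.06 ] [-0.84  0.34 -0.58 -1.47 -0.82  0.73]  0.02
5.0 [0.03, 0.02, -0.03, -0.02, 0.01, 1.0] [ 0.499 -0.173  0.064] [-0.84  0.33 -0.58 -1.46 -0.82  0.71]  0.02
7.5 [0.03, 0.02, -0.03, -0.01, 0.01, 1.14] [ 0.499 -0.173  0.067] [-0.83  0.32 -0.58 -1.45 -0.82  0.7 ]  0.02
10.0 [0.03, 0.02, -0.03, 0.01, 0.02, 1.29] [ 0.5   -0.173  0.071] [-0.83  0.31 -0.58 -1.44 -0.82  0.68]  0.02
12.5 [0.03, 0.02, -0.03, 0.04, 0.03, 1.43] [ 0.501 -0.173  0.074] [-0.82  0.3  -0.57 -1.44 -0.82  0.66]  0.02
15.0 [0.03, 0.02, -0.03, 0.07, 0.04, 1.57] [ 0.501 -0.173  0.078] [-0.81  0.29 -0.57 -1.43 -0.81  0.65]  0.02
17.5 [0.03, 0.02, -0.03, 0.11, 0.05, 1.7] [ 0.502 -0.172  0.081] [-0.81  0.28 -0.57 -1.42 -0.81  0.63]  0.02
20.0 [0.03, 0.02, -0.03, 0.16, 0.06, 1.84] [ 0.504 -0.172  0.084] [-0.8   0.27 -0.57 -1.42 -0.81  0.62]  0.02
22.5 [
[... 2121 characters left out ...]
138] [-0.    0.13 -0.5  -0.14 -0.66 -1.19]  0.04
75.5 [-0.8, 2.8, 0.0, 0.68, 0.2, 0.51] [ 0.546 -0.16   0.14 ] [ 0.01  0.15 -0.48 -0.11 -0.7  -1.23]  0.05
78.0 [-0.92, 3.2, 0.0, 0.79, 0.23, 0.56] [ 0.548 -0.159  0.141] [ 0.02  0.17 -0.45 -0.08 -0.75 -1.26]  0.05
80.5 [-1.01, 3.52, -0.0, 0.9, 0.26, 0.61] [ 0.551 -0.158  0.142] [ 0.03  0.18 -0.43 -0.06 -0.79 -1.28]  0.04
83.0 [-1.01, 3.52, -0.0, 1.04, 0.3, 0.63] [ 0.555 -0.157  0.143] [ 0.03  0.19 -0.42 -0.06 -0.79 -1.28]  0.01
85.5 [-1.01, 3.52, -0.0, 1.18, 0.34, 0.64] [ 0.558 -0.156  0.143] [ 0.03  0.19 -0.41 -0.06 -0.8  -1.29]  0.01
88.0 [-1.01, 3.52, -0.0, 1.31, 0.38, 0.65] [ 0.562 -0.155  0.143] [ 0.04  0.2  -0.41 -0.06 -0.8  -1.29]  0.01
```

>>> {"method": "apply_moves", "body": {
  "increments": [
    [[0,0,0,-0.03,0,0.25,0],[0,0,0,-0.03,0,0.4,0],[0,0,0,-0.03,0,0.54,0],[0,0,0,-0.03,0,0.72,0],[0,0,0,-0.03,0,0.86,0],[0,0,0,-0.02,0.01,1.0,0],[0,0,0,-0.01,0.01,1.14,0],[0,0,0,0.01,0.02,1.29,0],[0,0,0,0.04,0.03,1.43,0],[0,0,0,0.11,0.05,1.7,0],[0,0,0,0.18,0.07,1.9,0],[0,0,0,0.26,0.09,2.1,0]]
  ]
}}

```text
clock: 12.95
position: [0.5065, -0.171, 0.0915]
tcp_rot: [0.45, -0.126, 0.882, 0.063]
contact_force: [-1.4, -0.2, -0.6]
opening: 0.0005
gripper_force: 0.5
```

```bash
python3 -c "
from see import *
look()"
```

```text
12.95 [ 0.5065 -0.171   0.0915] [-1.4 -0.2 -0.6]
top bail_grip 0.85 [402. 244.] 109 [ 0.51  -0.177  0.114] [ 0.501 -0.224  0.082] [ 0.584 -0.149  0.12 ]
top bail_wire 0.89 [405. 242.] 297 [ 0.515 -0.184  0.111] [ 0.491 -0.247 -0.003] [ 0.588 -0.1    0.12 ]
top pail 0.92 [391. 220.] 2358 [ 0.58  -0.161  0.011] [ 0.508 -0.226  0.001] [ 0.634 -0.095  0.114]
scene bail_grip 0.72 [364. 213.] 78 [ 0.502 -0.156  0.112] [ 0.49  -0.227  0.069] [ 0.535 -0.102  0.119]
scene bail_wire 0.46 [368. 210.] 98 [ 0.511 -0.186  0.112] [ 0.491 -0.325 -0.003] [ 0.606 -0.123  0.119]
scene pail 0.64 [347. 220.] 1458 [ 0.578 -0.16   0.048] [ 0.502 -0.215 -0.   ] [ 0.635 -0.092  0.112]
```

>>> {"method": "apply_moves", "body": {
  "increments": [
    [[0,0,0,0.07,0.02,0.14,0],[0,0,0,0.14,0.04,0.28,0],[0,0,0,0.22,0.06,0.41,0],[0,0,0,0.31,0.09,0.54,0],[-0.13,0.44,0,0.36,0.1,0.67,0],[-0.25,0.88,0,0.42,0.12,0.79,0],[-0.38,1.32,0,0.49,0.14,0.91,0],[-0.51,1.76,0,0.56,0.16,1.02,0],[-0.63,2.2,0,0.64,0.18,1.13,0],[-0.76,2.64,0,0.72,0.21,1.24,0],[-0.88,3.08,0,0.81,0.23,1.34,0],[-1.01,3.52,0,0.9,0.26,1.44,0]]
  ]
}}

```text
clock: 14.55
position: [0.5294, -0.1639, 0.128]
tcp_rot: [0.274, -0.136, 0.951, 0.038]
contact_force: [-0.1, -1.5, -1.9]
opening: 0.0005
gripper_force: 0.4
```

>>> {"method": "apply_moves", "body": {
  "increments": [
    [[-0.11,0.4,0,0.09,0.03,0.09,0],[-0.23,0.8,0,0.18,0.05,0.17,0],[-0.34,1.2,0,0.27,0.08,0.24,0],[-0.46,1.6,0,0.37,0.11,0.32,0],[-0.57,2.0,0,0.47,0.14,0.39,0],[-0.69,2.4,0,0.57,0.16,0.45,0],[-0.8,2.8,0,0.68,0.2,0.51,0],[-0.92,3.2,0,0.79,0.23,0.56,0],[-1.01,3.52,0,0.9,0.26,0.61,0],[-1.01,3.52,0,1.04,0.3,0.63,0],[-1.01,3.52,0,1.18,0.34,0.64,0],[-1.01,3.52,0,1.3,0.38,0.65,0]]
  ]
}}

```text
clock: 15.75
position: [0.5612, -0.1549, 0.1433]
tcp_rot: [0.088, -0.141, 0.986, 0.013]
contact_force: [-1.5, -0.1, 0.4]
opening: 0.0005
gripper_force: 0.3
```

```bash
python3 -c "
from see import *
look()
print(r.get_obs()['joint_pos'].round(2))"
```

```text
15.75 [ 0.5612 -0.1549  0.1433] [-1.5 -0.1  0.4]
top pail 0.64 [390. 201.] 301 [ 0.631 -0.155  0.064] [ 0.619 -0.194 -0.001] [ 0.65  -0.109  0.084]
scene pail 0.61 [344. 221.] 1400 [ 0.579 -0.152  0.046] [ 0.521 -0.21  -0.   ] [ 0.643 -0.088  0.112]
[ 0.04  0.19 -0.41 -0.06 -0.79 -1.28]
```

>>> {"method": "apply_moves", "body": {
  "increments": [
    [[0,0,0,-0.4,-0.12,0,0],[-0.1,0.4,0,-0.9,-0.26,0,0],[-0.46,1.6,0,-1.3,-0.38,0.6,0],[-0.46,1.6,0,-1.3,-0.38,1.6,0.3],[-0.46,1.6,0,-1.3,-0.38,2.7,0.6],[-0.46,1.6,0,-1.3,-0.38,2.7,0.6]]
  ]
}}

```text
clock: 16.75
position: [0.5303, -0.1651, 0.2145]
tcp_rot: [0.004, -0.142, 0.99, -0.0]
contact_force: [0.4, -0.1, -0.5]
opening: 0.0191
gripper_force: 0.0
```

>>> {"method": "apply_moves", "body": {
  "increments": [
    [[0,0,1.4,0,0,0,0.6],[0,0,2.8,0,0,0,0.6],[0,0,4.2,0,0,0,0.6],[0,0,5.6,0,0,0,0.6],[0,0,7,0,0,0,0.6],[0,0,8.4,0,0,0,0.6],[0,0,9.8,0,0,0,0.6],[0,0,11.2,0,0,0,0.6],[0,0,12.6,0,0,0,0.6],[0,0,14,0,0,0,0.6],[0,0,15,0,0,0,0.6],[0,0,15,0,0,0,0.6]]
  ]
}}

```text
clock: 17.95
position: [0.528, -0.1648, 0.2105]
tcp_rot: [-0.0, 0.8, -0.599, -0.001]
contact_force: [0.1, -0.3, -0.0]
opening: 0.0526
gripper_force: 0.0
```

```bash
python3 - <<'E'
from see import *
look()
o=r.get_obs(); print(R.from_quat(o["tcp_rot"][[1,2,3,0]]).as_matrix().round(3))
for n in ("top","scene"):
    p=np.load("last_%s.npy"%n).reshape(-1,3)
    m=(p[:,0]>.5)&(p[:,0]<.66)&(p[:,1]>-.25)&(p[:,1]<-.05)&(p[:,2]>.14)&(p[:,2]<.176); q=p[m]
    if len(q)>5: print(n,len(q),q.mean(0).round(4),q.min(0).round(3),q.max(0).round(3),cv2.fitLine(q[:,:2].astype(np.float32),2,0,.001,.001).ravel())
p=r.read_camera("wrist"); o=r.get_obs(); w=cloud(p,o).reshape(-1,3)
m=(w[:,0]>.5)&(w[:,0]<.66)&(w[:,1]>-.25)&(w[:,1]<-.05)&(w[:,2]>.14)&(w[:,2]<.176); q=w[m]; print("wrist",len(q))
if len(q)>5: print(q.mean(0).round(4),q.min(0).round(3),q.max(0).round(3),cv2.fitLine(q[:,:2].astype(np.float32),2,0,.001,.001).ravel())
a=cv2.imread("last_scene.png")[150:270,270:430]; a=cv2.resize(a,(400,300),interpolation=3)
b=cv2.resize(p["img"][...,::-1],(400,300)); cv2.imwrite("pics/m1.png",np.hstack([a,b]))
E
```

```text
17.95 [ 0.528  -0.1648  0.2105] [ 0.1 -0.3 -0. ]
top pail 0.48 [386. 239.] 21 [ 0.521 -0.147  0.08 ] [ 0.518 -0.158  0.007] [ 0.53  -0.137  0.084]
scene bail_grip 0.43 [344. 192.] 84 [ 0.568 -0.137  0.157] [ 0.554 -0.217  0.082] [ 0.596 -0.084  0.165]
scene bail_wire 0.47 [347. 194.] 78 [ 0.571 -0.148  0.158] [ 0.555 -0.347 -0.001] [ 0.714 -0.084  0.165]
scene pail 0.93 [344. 220.] 1356 [ 0.577 -0.151  0.048] [ 0.521 -0.21   0.004] [ 0.634 -0.089  0.157]
[[ 0.279 -0.96  -0.001]
 [-0.96  -0.279  0.002]
 [-0.002  0.001 -1.   ]]
scene 88 [ 0.5719 -0.1461  0.1571] [ 0.551 -0.22   0.142] [ 0.597 -0.083  0.168] [ 0.28260264 -0.9592371   0.5718558  -0.1460814 ]
wrist 1665
[ 0.5836 -0.177   0.1603] [ 0.568 -0.22   0.141] [ 0.6   -0.141  0.165] [ 0.30130866 -0.9535267   0.5835637  -0.17702845]
```

View pics/m1.png

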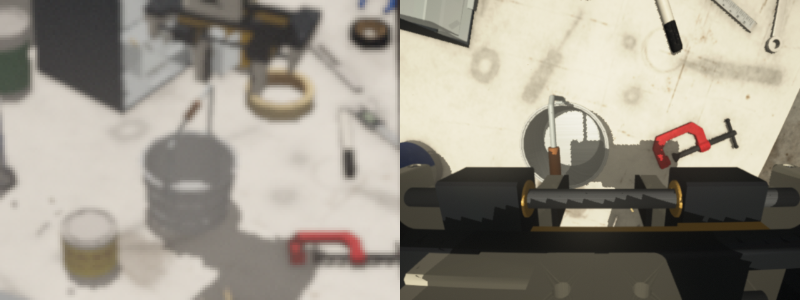

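The bail stands upright over the pail: in the left view the sleeve is at (185,108), and in the wrist view the bail is at (553,130). Its line agrees with the tool's yaw. I'll move over it, go down and grip.

>>> {"method": "apply_moves", "body": {
  "increments": [
    [[0,0,0,0.7,0.2,0,0.6],[0,0,0,1.3,0.4,0,0.6],[0,0,0,1.9,0.55,0,0.6],[0,0,0,1.9,0.55,0,0.6],[0,0,0,1.9,0.55,-0.8,0.6],[0,0,0,1.9,0.55,-1.5,0.6],[0,0,0,1.9,0.55,-2.1,0.6],[0,0,0,1.9,0.55,-2.5,0.6],[0,0,0,1.9,0.55,-2.8,0.6],[0,0,0,1.9,0.55,-2.8,0.6]]
  ]
}}

```text
clock: 19.4
position: [0.5758, -0.1509, 0.1398]
tcp_rot: [0.0, 0.8, -0.6, -0.002]
contact_force: [0.3, -0.8, 0.0]
opening: 0.0526
gripper_force: 0.0
```

>>> {"method": "apply_moves", "body": {
  "increments": [
    [[0,0,0,0,0,0,0.4],[0,0,0,0,0,0,0.3],[0,0,0,0,0,0,0.2],[0,0,0,0,0,0,0.15],[0,0,0,0,0,0,0.05],[0,0,0,0,0,0,0.05],[0,0,0,0,0,0,0.05],[0,0,0,0,0,0,0.05]]
  ],
  "squeeze": 25
}}

```text
clock: 20.2
position: [0.5763, -0.1509, 0.1409]
tcp_rot: [-0.0, 0.8, -0.6, -0.001]
contact_force: [-0.4, 0.3, 1.3]
opening: 0.011
gripper_force: 25.0
```

>>> {"method": "apply_moves", "body": {
  "increments": [
    [[0,0,0,0,0,0.1,0.05],[0,0,0,0,0,0.3,0.05],[0,0,0,0,0,0.6,0.05],[0,0,0,0,0,1.0,0.05],[0,0,0,0,0,1.5,0.05],[0,0,0,0,0,2.1,0.05],[0,0,0,0,0,2.7,0.05],[0,0,0,0,0,3.2,0.05],[0,0,0,0,0,3.6,0.05],[0,0,0,0,0,3.8,0.05],[0,0,0,0,0,3.8,0.05],[0,0,0,0,0,3.8,0.05]]
  ]
}}

```text
clock: 21.4
position: [0.5759, -0.1508, 0.2352]
tcp_rot: [-0.0, 0.8, -0.6, -0.001]
contact_force: [0.3, 1.0, -5.6]
opening: 0.0106
gripper_force: 25.0
```

```bash
python3 - <<'E'
from see import *
look()
o=r.get_obs(); print(o["joint_pos"].round(2),o["torque"],o["gripper_force"],o["opening"])
p=np.load("last_scene.npy").reshape(-1,3)
m=(p[:,0]>.48)&(p[:,0]<.68)&(p[:,1]>-.26)&(p[:,1]<-.05); q=p[m]
for z in np.arange(.03,.26,.01):
    k=q[(q[:,2]>=z)&(q[:,2]<z+.01)]
    if len(k): print(round(z,2),len(k),k.min(0).round(3),k.max(0).round(3))
a=cv2.imread("last_scene.png")[110:270,200:440]; cv2.imwrite("pics/m2.png",cv2.resize(a,(720,480),interpolation=3))
E
```

```text
21.4 [ 0.5759 -0.1508  0.2352] [ 0.3  1.  -5.6]
top bail_grip 0.71 [242. 173.] 885 [0.691 0.199 0.211] [0.57  0.173 0.004] [0.74  0.239 0.24 ]
top bail_wire 0.41 [242. 172.] 924 [0.69  0.199 0.211] [0.569 0.172 0.002] [0.74  0.241 0.24 ]
top pail 0.94 [381. 226.] 833 [ 0.556 -0.131  0.103] [ 0.522 -0.203  0.096] [ 0.602 -0.09   0.256]
scene bail_grip 0.53 [244. 268.] 2368 [0.686 0.19  0.013] [0.577 0.121 0.003] [0.728 0.23  0.229]
scene pail 0.86 [346. 198.] 1419 [ 0.575 -0.146  0.142] [ 0.52  -0.209  0.097] [ 0.634 -0.089  0.217]
[ 0.07  0.22 -0.15 -0.   -1.19  0.21] [ 0.00435348  0.13109477 -0.05168593] 24.991470873355865 0.011408020397311786
0.08 1 [ 0.595 -0.107  0.088] [ 0.595 -0.107  0.088]
0.09 74 [ 0.525 -0.201  0.091] [ 0.622 -0.099  0.1  ]
0.1 118 [ 0.524 -0.208  0.1  ] [ 0.63  -0.095  0.11 ]
0.11 143 [ 0.52  -0.206  0.11 ] [ 0.633 -0.094  0.12 ]
0.12 162 [ 0.52 -0.21  0.12] [ 0.635 -0.093  0.13 ]
0.13 171 [ 0.518 -0.21   0.13 ] [ 0.636 -0.09   0.14 ]
0.14 185 [ 0.518 -0.213  0.14 ] [ 0.636 -0.09   0.15 ]
0.15 176 [ 0.517 -0.213  0.15 ] [ 0.637 -0.09   0.16 ]
0.16 190 [ 0.516 -0.219  0.16 ] [ 0.642 -0.084  0.17 ]
0.17 167 [ 0.513 -0.219  0.17 ] [ 0.641 -0.081  0.18 ]
0.18 12 [ 0.555 -0.219  0.18 ] [ 0.595 -0.083  0.19 ]
0.19 8 [ 0.554 -0.22   0.191] [ 0.597 -0.083  0.197]
0.2 10 [ 0.554 -0.218  0.201] [ 0.595 -0.084  0.21 ]
0.21 6 [ 0.555 -0.212  0.21 ] [ 0.591 -0.086  0.22 ]
0.22 5 [ 0.552 -0.087  0.222] [ 0.556 -0.083  0.23 ]
0.23 20 [ 0.551 -0.164  0.23 ] [ 0.592 -0.084  0.24 ]
0.24 38 [ 0.55  -0.162  0.241] [ 0.592 -0.084  0.25 ]
0.25 82 [ 0.549 -0.162  0.25 ] [ 0.597 -0.09   0.26 ]
```

View pics/m2.png

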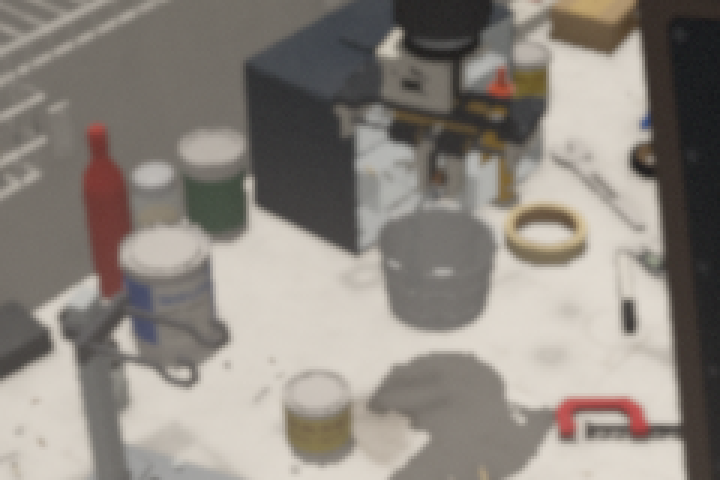

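The pail hangs level below the gripper, at about (438,265), well clear of the bench and the tin. Next I'll carry it to the front of the hook.

>>> {"method": "apply_moves", "body": {
  "increments": [
    [[0,0,0,-0.2,0.4,0,0.05],[0,0,0,-0.5,1.2,0,0.05],[0,0,0,-0.9,2.2,0,0.05],[0,0,0,-1.4,3.3,0,0.05],[0,0,0,-1.9,4.5,0,0.05],[0,0,0,-2.4,5.7,0,0.05],[0,0,0,-2.9,6.9,0,0.05],[0,0,0,-3.4,8.1,0,0.05],[0,0,0,-3.8,9.2,0,0.05],[0,0,0,-4.2,10.1,0,0.05],[0,0,0,-4.4,10.6,0,0.05],[0,0,0,-4.44,10.7,0,0.05]]
  ]
}}

```text
clock: 23.0
position: [0.4646, 0.1179, 0.236]
tcp_rot: [-0.001, 0.801, -0.599, -0.001]
contact_force: [0.2, 0.6, -5.2]
opening: 0.0111
gripper_force: 25.0
```

>>> {"method": "apply_moves", "body": {
  "increments": [
    [[0,0,0,0.2,0.06,0,0.05],[0,0,0,0.6,0.18,0,0.05],[0,0,0,1.2,0.36,0,0.05],[0,0,0,1.8,0.54,0,0.05],[0,0,0,2.4,0.72,0,0.05],[0,0,0,3.0,0.9,0,0.05],[0,0,0,3.5,1.05,0,0.05],[0,0,0,3.8,1.15,0,0.05],[0,0,0,4,1.2,0,0.05],[0,0,0,4,1.2,0,0.05]]
  ]
}}

```text
clock: 24.0
position: [0.5657, 0.1465, 0.2353]
tcp_rot: [-0.0, 0.8, -0.6, -0.001]
contact_force: [-0.2, -0.6, -4.3]
opening: 0.0109
gripper_force: 25.0
```

```bash
python3 - <<'E'
from see import *
look(("pail","hook_stand"))
o=r.get_obs()
A=np.radians(16.8); O=np.array([.6085,.1602]); T=np.array([[np.cos(A),np.sin(A)],[-np.sin(A),np.cos(A)]])
print("tcp in stand",(T@(o["position"][:2]-O)).round(4))
for n in ("scene","top"):
    p=np.load("last_%s.npy"%n).reshape(-1,3); s=(p[:,:2]-O)@T.T; s=np.c_[s,p[:,2]]
    for lo,hi in ((.180,.205),(.205,.235),(.235,.262)):
      for y0,y1 in ((-.08,-.062),(-.045,-.015),(.015,.045),(.062,.08)):
        k=s[(s[:,2]>lo)&(s[:,2]<hi)&(np.abs(s[:,0])<.11)&(s[:,1]>y0)&(s[:,1]<y1)]
        if len(k): print(n,lo,y0,len(k),k.mean(0).round(4),k[:,0].min().round(3),k[:,0].max().round(3))
E
```

```text
24.0 [0.5657 0.1465 0.2353] [-0.2 -0.6 -4.3]
top pail 0.91 [279. 219.] 812 [0.572 0.115 0.104] [0.523 0.083 0.096] [0.621 0.178 0.257]
top hook_stand 0.75 [267. 168.] 630 [0.709 0.154 0.014] [0.649 0.131 0.005] [0.746 0.192 0.237]
scene pail 0.95 [279. 250.] 1817 [0.567 0.14  0.141] [0.509 0.088 0.098] [0.621 0.208 0.242]
scene hook_stand 0.92 [242. 268.] 2198 [0.693 0.192 0.012] [0.575 0.135 0.002] [0.731 0.23  0.231]
tcp in stand [-0.0457 -0.0004]
scene 0.18 -0.08 17 [-0.0458 -0.0685  0.1929] -0.05 -0.042
scene 0.18 -0.045 42 [ 0.0411 -0.0278  0.199 ] -0.007 0.096
scene 0.18 0.015 60 [0.0351 0.0323 0.1996] -0.018 0.103
scene 0.18 0.062 20 [-0.0447  0.0662  0.1903] -0.061 -0.031
scene 0.205 -0.08 12 [-0.0459 -0.0673  0.215 ] -0.048 -0.044
scene 0.205 -0.045 114 [ 0.0704 -0.0284  0.2117] 0.014 0.107
scene 0.205 0.015 161 [0.0569 0.0309 0.2137] -0.021 0.11
scene 0.205 0.062 18 [-0.0469  0.067   0.2222] -0.05 -0.043
scene 0.235 0.015 25 [-0.0356  0.0268  0.2521] -0.055 0.11
scene 0.235 0.062 15 [-0.0472  0.0656  0.2426] -0.05 -0.044
top 0.18 -0.08 3 [-0.0462 -0.0699  0.1965] -0.047 -0.046
top 0.18 -0.045 24 [ 0.042  -0.0346  0.2001] -0.011 0.099
top 0.18 0.062 4 [-0.045   0.0635  0.1923] -0.046 -0.044
top 0.205 -0.08 5 [-0.0466 -0.0696  0.2183] -0.048 -0.045
top 0.205 -0.045 187 [ 0.0696 -0.0303  0.2147] -0.021 0.109
top 0.205 0.062 4 [-0.0459  0.0633  0.2176] -0.047 -0.045
top 0.235 -0.08 14 [-0.0459 -0.0678  0.2482] -0.048 -0.043
top 0.235 -0.045 16 [-0.0268 -0.0368  0.2521] -0.049 0.109
top 0.235 0.062 5 [-0.0462  0.0639  0.2447] -0.048 -0.044
```

>>> {"method": "apply_moves", "body": {
  "increments": [
    [[0,0,0,0.2,0.06,0,0.05],[0,0,0,0.5,0.15,0,0.05],[0,0,0,0.9,0.27,0,0.05],[0,0,0,1.3,0.39,0,0.05],[0,0,0,1.7,0.51,0,0.05],[0,0,0,2.1,0.63,0,0.05],[0,0,0,2.45,0.74,0,0.05],[0,0,0,2.7,0.81,0,0.05],[0,0,0,2.84,0.86,0,0.05],[0,0,0,2.84,0.86,0,0.05]]
  ]
}}

```text
clock: 25.3
position: [0.6365, 0.1682, 0.2355]
tcp_rot: [-0.0, 0.8, -0.6, -0.001]
contact_force: [0.6, 0.2, -4.9]
opening: 0.0112
gripper_force: 25.0
```

```bash
cat > st.py <<'E'
from see import *
A=np.radians(16.8); O=np.array([.6085,.1602]); T=np.array([[np.cos(A),np.sin(A)],[-np.sin(A),np.cos(A)]])
def stand(lv=((.15,.17),(.18,.205),(.205,.235),(.235,.262))):
    o=r.get_obs(); print("tcp in stand",(T@(o["position"][:2]-O)).round(4),o["position"][2].round(4),o["contact_force"].round(1),round(o["clock"],2))
    for n in ("scene","top"):
        p=cloud(r.read_camera(n)).reshape(-1,3); s=(p[:,:2]-O)@T.T; s=np.c_[s,p[:,2]]
        for lo,hi in lv:
          for y0,y1 in ((-.08,-.055),(.055,.08)):
            k=s[(s[:,2]>lo)&(s[:,2]<hi)&(np.abs(s[:,0])<.08)&(s[:,1]>y0)&(s[:,1]<y1)]
            if len(k): print(n,lo,y0,len(k),np.median(k,0).round(4),k[:,2].max().round(3))
E
python3 -c "
from st import *
stand()"
```

```text
tcp in stand [ 0.0292 -0.0004] 0.2355 [ 0.6  0.2 -4.9] 25.3
scene 0.15 -0.08 50 [ 0.0377 -0.0568  0.1592] 0.17
scene 0.15 0.055 42 [0.0261 0.0581 0.162 ] 0.17
scene 0.18 -0.08 14 [ 0.0286 -0.0677  0.1915] 0.204
scene 0.18 0.055 15 [0.0299 0.0669 0.1926] 0.204
scene 0.205 -0.08 12 [ 0.0286 -0.0667  0.2136] 0.231
scene 0.205 0.055 20 [0.0295 0.0664 0.2216] 0.235
scene 0.235 -0.08 3 [ 0.0259 -0.0677  0.2395] 0.241
scene 0.235 0.055 19 [0.0285 0.063  0.247 ] 0.256
top 0.15 -0.08 8 [ 0.0329 -0.058   0.1599] 0.166
top 0.15 0.055 1 [0.028  0.0633 0.1686] 0.169
top 0.18 -0.08 7 [ 0.0281 -0.0692  0.1911] 0.205
top 0.18 0.055 7 [0.0287 0.0637 0.196 ] 0.203
top 0.205 -0.08 6 [ 0.0265 -0.0695  0.2221] 0.227
top 0.205 0.055 9 [0.0274 0.0632 0.2166] 0.235
top 0.235 -0.08 24 [ 0.0271 -0.0651  0.2503] 0.257
top 0.235 0.055 17 [0.0278 0.0607 0.2516] 0.255
```

>>> {"method": "apply_moves", "body": {
  "increments": [
    [[0,0,0,0,0,-0.2,0.05],[0,0,0,0,0,-0.5,0.05],[0,0,0,0,0,-0.8,0.05],[0,0,0,0,0,-1.05,0.05],[0,0,0,0,0,-1.2,0.05],[0,0,0,0,0,-1.2,0.05]]
  ],
  "squeeze": 18
}}

```text
clock: 26.0
position: [0.6359, 0.168, 0.2048]
tcp_rot: [0.0, 0.8, -0.6, -0.001]
contact_force: [0.6, -0.1, -4.9]
opening: 0.0116
gripper_force: 18.0
```

>>> {"method": "apply_moves", "body": {
  "increments": [
    [[0,0,0,0,0,-0.06,0.05],[0,0,0,0,0,-0.12,0.05],[0,0,0,0,0,-0.12,0.05]]
  ]
}}

```text
clock: 26.3
position: [0.6362, 0.1681, 0.2027]
tcp_rot: [-0.0, 0.8, -0.6, -0.001]
contact_force: [-0.6, -0.6, -5.0]
opening: 0.0114
gripper_force: 18.0
```

>>> {"method": "apply_moves", "body": {
  "increments": [
    [[0,0,0,0,0,-0.05,0.05],[0,0,0,0,0,-0.1,0.05],[0,0,0,0,0,-0.1,0.05]]
  ]
}}

```text
clock: 26.6
position: [0.6361, 0.1681, 0.2001]
tcp_rot: [-0.0, 0.8, -0.6, -0.001]
contact_force: [-0.1, 0.0, -5.1]
opening: 0.0115
gripper_force: 18.0
```

>>> {"method": "apply_moves", "body": {
  "increments": [
    [[0,0,0,0,0,-0.04,0.05],[0,0,0,0,0,-0.08,0.05],[0,0,0,0,0,-0.08,0.05]]
  ]
}}

```text
clock: 26.9
position: [0.6364, 0.1681, 0.1985]
tcp_rot: [-0.0, 0.8, -0.6, -0.001]
contact_force: [-0.8, 0.1, -3.1]
opening: 0.0108
gripper_force: 18.0
```

>>> {"method": "apply_moves", "body": {
  "increments": [
    [[0,0,0,0,0,-0.03,0.05],[0,0,0,0,0,-0.06,0.05],[0,0,0,0,0,-0.06,0.05]]
  ]
}}

```text
clock: 27.2
position: [0.6365, 0.1682, 0.198]
tcp_rot: [-0.001, 0.8, -0.6, -0.001]
contact_force: [-3.6, -0.4, 4.8]
opening: 0.011
gripper_force: 18.0
```

Contact with the shoulder came at TCP z ≈ 0.1985. I'll ease off and draw forward down the slope.

>>> {"method": "apply_moves", "body": {
  "increments": [
    [[0,0,0,0,0,0.06,0.05],[0,0,0,-0.15,-0.046,0.06,0.05],[0,0,0,-0.31,-0.092,0.06,0.05],[0,0,0,-0.46,-0.139,-0.05,0.05],[0,0,0,-0.61,-0.185,-0.2,0.05],[0,0,0,-0.61,-0.185,-0.2,0.05]]
  ]
}}

```text
clock: 27.8
position: [0.6196, 0.163, 0.1905]
tcp_rot: [0.001, 0.8, -0.6, -0.002]
contact_force: [0.2, -0.6, -4.7]
opening: 0.0115
gripper_force: 18.0
```

>>> {"method": "apply_moves", "body": {
  "increments": [
    [[0,0,0,-0.08,-0.023,-0.08,0.05],[0,0,0,-0.16,-0.046,-0.15,0.05],[0,0,0,-0.27,-0.081,-0.18,0.05],[0,0,0,-0.38,-0.115,-0.18,0.05],[0,0,0,-0.46,-0.14,-0.18,0.05],[0,0,0,-0.46,-0.14,-0.18,0.05]]
  ]
}}

```text
clock: 28.4
position: [0.6093, 0.1599, 0.1875]
tcp_rot: [-0.0, 0.8, -0.6, -0.001]
contact_force: [-0.1, -0.1, -5.5]
opening: 0.0114
gripper_force: 18.0
```

```bash
python3 -c "
from st import *
stand()"
```

```text
tcp in stand [ 0.0006 -0.0005] 0.1875 [-0.1 -0.1 -5.5] 28.4
scene 0.15 -0.08 13 [-0.0004 -0.0663  0.1554] 0.168
scene 0.15 0.055 10 [0.001  0.0671 0.1587] 0.167
scene 0.18 -0.08 4 [-0.0025 -0.07    0.1826] 0.187
scene 0.18 0.055 21 [-0.0009  0.0658  0.194 ] 0.204
scene 0.205 0.055 3 [-0.0007  0.0588  0.2065] 0.208
top 0.15 -0.08 4 [-0.0004 -0.07    0.1614] 0.164
top 0.15 0.055 4 [-0.0003  0.0638  0.1665] 0.169
top 0.18 -0.08 15 [-0.0014 -0.0666  0.1997] 0.205
top 0.18 0.055 10 [-0.0005  0.0637  0.2   ] 0.204
top 0.205 -0.08 7 [-0.0011 -0.0608  0.2063] 0.208
top 0.205 0.055 6 [0.0006 0.0578 0.207 ] 0.21
```

>>> {"method": "apply_moves", "body": {
  "increments": [
    [[0,0,0,0,0,-0.03,0.05],[0,0,0,0,0,-0.05,0.05],[0,0,0,0,0,-0.05,0.05]]
  ],
  "squeeze": 12
}}

```text
clock: 28.8
position: [0.6097, 0.1601, 0.1863]
tcp_rot: [-0.001, 0.8, -0.6, -0.001]
contact_force: [-0.5, -0.3, -2.9]
opening: 0.0117
gripper_force: 12.0
```

>>> {"method": "apply_moves", "body": {
  "increments": [
    [[0,0,0,0,0,-0.02,0.05],[0,0,0,0,0,-0.02,0.05]]
  ]
}}

```text
clock: 29.0
position: [0.6098, 0.1601, 0.1861]
tcp_rot: [-0.001, 0.8, -0.6, -0.001]
contact_force: [-2.0, 0.4, 1.5]
opening: 0.0111
gripper_force: 12.0
```

>>> {"method": "apply_moves", "body": {
  "increments": [
    [[0,0,0,0,0,0,0.2],[0,0,0,0,0,0,0.3],[0,0,0,0,0,0,0.4],[0,0,0,0,0,0,0.4],[0,0,0,0,0,0,0.4],[0,0,0,0,0,0,0.4]]
  ]
}}

```text
clock: 29.6
position: [0.6095, 0.16, 0.1855]
tcp_rot: [-0.0, 0.8, -0.6, -0.001]
contact_force: [-0.3, -0.1, -0.1]
opening: 0.0349
gripper_force: 0.0
```

```bash
python3 -c "
from st import *
stand()
print(r.get_obs()['opening'])"
```

```text
tcp in stand [ 0.0009 -0.0005] 0.1855 [-0.3 -0.1 -0.1] 29.6
scene 0.15 -0.08 4 [-0.0023 -0.0679  0.1593] 0.163
scene 0.15 0.055 13 [0.0011 0.0653 0.1614] 0.169
scene 0.18 0.055 23 [-0.0003  0.0646  0.1937] 0.204
scene 0.205 0.055 3 [-0.0016  0.0582  0.2062] 0.207
top 0.15 -0.08 6 [-0.0015 -0.0697  0.1607] 0.167
top 0.15 0.055 5 [-0.0012  0.0626  0.165 ] 0.168
top 0.18 -0.08 18 [-0.0014 -0.0665  0.2018] 0.205
top 0.18 0.055 13 [0.0002 0.0629 0.1989] 0.204
top 0.205 -0.08 6 [ 1.000e-04 -5.970e-02  2.083e-01] 0.21
top 0.205 0.055 3 [-0.0011  0.0557  0.2078] 0.21
0.035142258081862554
```

The hook carries the pail in the notch, so I'll withdraw straight up.

>>> {"method": "apply_moves", "body": {
  "increments": [
    [[0,0,0,0,0,0.2,0.4],[0,0,0,0,0,0.6,0.4],[0,0,0,0,0,1.2,0.4],[0,0,0,0,0,2,0.4],[0,0,0,0,0,3,0.4],[0,0,0,-0.5,0,4,0.4],[0,0,0,-1.5,0,5,0.4],[0,0,0,-2.5,-1,5.5,0.4],[0,0,0,-3.5,-2,5.5,0.4],[0,0,0,-4.5,-3,5.5,0.4],[0,0,0,-4.5,-3,5.5,0.4],[0,0,0,-4.5,-3,5.5,0.4]]
  ]
}}

```text
clock: 30.9
position: [0.4969, 0.0846, 0.3247]
tcp_rot: [-0.002, 0.8, -0.6, -0.0]
contact_force: [0.1, 0.4, 1.2]
opening: 0.0352
gripper_force: 0.0
```

```bash
python3 - <<'E'
from st import *
stand()
look(("pail","wax_tin","tape_measure","sanding_block"))
a=cv2.imread("last_scene.png")[150:310,180:340]; b=cv2.imread("last_top.png")[120:280,190:350]
cv2.imwrite("pics/m3.png",np.hstack([cv2.resize(x,(400,400),interpolation=3) for x in (a,b)]))
E
```

```text
tcp in stand [-0.1287 -0.0401] 0.3247 [0.1 0.4 1.2] 30.9
scene 0.15 -0.08 12 [-0.0008 -0.0665  0.1613] 0.168
scene 0.15 0.055 14 [-0.0003  0.0669  0.1596] 0.17
scene 0.18 -0.08 11 [-0.0022 -0.0648  0.1918] 0.205
scene 0.18 0.055 24 [0.0003 0.0643 0.1914] 0.203
scene 0.205 -0.08 2 [-0.0034 -0.058   0.2062] 0.207
scene 0.205 0.055 2 [-0.0005  0.0558  0.2065] 0.207
31.0 [0.4974 0.0853 0.3236] [-0.5  0.4 -0.4]
top pail 0.64 [250. 159.] 925 [0.712 0.181 0.214] [ 0.684  0.145 -0.   ] [0.759 0.239 0.24 ]
top wax_tin 0.85 [327. 209.] 662 [0.602 0.006 0.06 ] [ 0.572 -0.022  0.003] [0.636 0.036 0.065]
top tape_measure 0.58 [324. 298.] 411 [0.378 0.011 0.055] [ 0.345 -0.014 -0.   ] [0.412 0.037 0.069]
scene pail 0.81 [265. 259.] 1728 [0.612 0.154 0.092] [0.552 0.102 0.048] [0.665 0.222 0.201]
scene wax_tin 0.9 [304. 248.] 629 [0.594 0.02  0.052] [ 0.571 -0.029 -0.   ] [0.636 0.043 0.063]
scene tape_measure 0.86 [364. 286.] 380 [0.36  0.026 0.044] [0.34  0.006 0.004] [0.403 0.045 0.066]
scene sanding_block 0.71 [227. 344.] 844 [0.506 0.425 0.031] [0.45  0.386 0.009] [0.557 0.46  0.036]
```

View pics/m3.png

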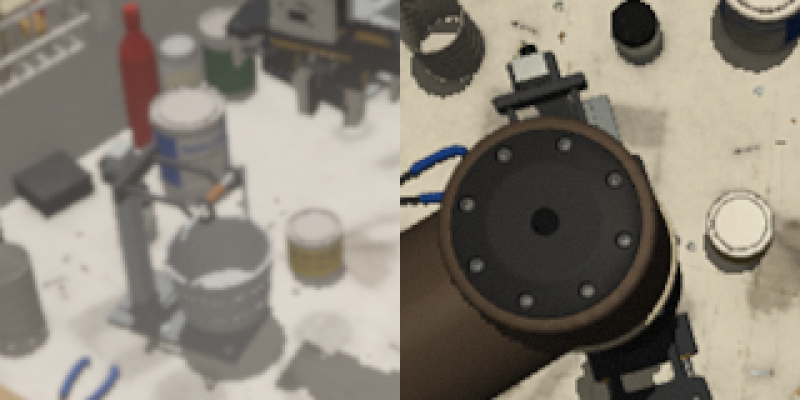

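The pail, at about (215,260) in the left view, hangs level from both prongs with its sleeve at (222,185). It is clear of the bench, the arm is away from it, and the tin, tape measure and sanding block haven't moved. I'm handing in.

```bash
python3 -c "
from plant import r
print(r.finish_job())"
```

```text
the job is handed in; nothing more can be done
None
```

The bail was lifted upright with the fingertips, and the pail now hangs by it in the notch of both prongs; I handed the job in at about 31 s, with the arm clear and nothing else on the bench disturbed as far as the last images showed (the marker was not re-checked at the end).

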